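Set the stirring set to drain on the drinks trolley

ROBOT

A 7-joint arm with a two-finger parallel gripper is mounted at the origin on the work surface. World frame = base frame: x ahead of the robot, y to its left, z up, the work surface at z = 0. Lengths are in m, angles in rad, forces in N, time in s.
With the tool pointing down it reaches from about 0.4 to 0.85 m from the base axis. Payload 4.5 kg.
Tool frame: the origin (TCP) lies at the very end of the fingers, on their centre line; the grasp point (between the pads) lies r.tcp_to_grasp behind it (r.tcp_to_grasp is the distance from the TCP to the grasp point, in m); z points along the fingers, y is the direction in which the jaws open and shut (so a half turn about z gives the same grasp; the last joint's range is limited). The gripper opens to 88 mm and grips with 3 to 60 N. Pads are 18 mm wide; open, the fingers measure 123 mm over their backs; the gripper's body (75 mm by 187 mm) begins 45 mm behind the grasp point.
Start: joints at [-1.287, 0.689, -0.195, 1.565, 0.157, 0.902, -0.215], TCP at [0.154, 0.606, 0.239] pointing down, gripper open.
Joint ranges: [-3.01, 3.01], [-0.46, 2.08], [-1.47, 1.51], [0.13, 2.56], [-1, 4.14], [0.04, 2.09], [-2.66, 2.66]. Speed limits (rad/s): [2.57, 2.57, 3.14, 3.14, 3.14, 3.14, 3.14].

INTERFACE

Orientations are given as a rotation vector (axis times angle).
In Python, from plant import status, optics, sign_off, r gives the robot as it stands.
- The arm moves only by the tool drive_tool, never from a script. Its argument "targets" is a list of rows, each a list of 5 numbers: the shift along the tool's x, y, z in m, then the turn about the tool's z in rad, then the closure in counts, from 0 (fully open) to 255 (shut). A call has 1 to 12 rows; each row is the pose to reach, as a shift and turn from the pose commanded when the call began, along the tool's axes at that moment; what a row does not reach only later rows make up. A row lasts 1/12 s, in which the tool goes at most 41.7 mm and 7.16 degrees, less where a joint would pass 70% of its speed; a pose out of reach is approached as far as the arm can. A call with a gripper value outside its range is refused whole. The fingers move at their own pace and stop on an object; "newtons" is the grip in N (left out, the last holds). Time passes only in rows, so rows that repeat a pose let the fingers close. It gives the time, the measured TCP pose, the force and the opening at its end, in the units of the state.
- status.observe(): the state, without advancing time (a new reading comes with each control period).
- optics.read_camera(name): name is "scene" or "top" or "wrist"; returns the picture (400x640x3 uint8, red, green, blue); there is no depth.
- optics.calibration(name): a dict with "intrinsics" (3x3 intrinsics, pixels), "k1" (the pictures are not rectified: a ray, as slopes to the right and down, at radius r is drawn at 1 + k1 r^2 times it, then the intrinsics apply), "rvec" (rotation vector, rad) and "tvec" (3), from world to camera coordinates, as OpenCV has them; the wrist camera has in their place "tool_from_camera" (4x4, takes a point from camera to tool coordinates, whose origin is the TCP and whose axes are the flange's). Camera axes: x right, y down, z forward; pixel columns grow to the right and rows downward; lengths in m; the calibration is good to about 2 mm. A picture is of the moment at which its call begins: read the wrist's pose just before it. calibration takes no time and is no camera call.
- sign_off(): hands the job in, once; it reports no verdict.
Trained networks look in the newest picture that a camera, given by its name, has taken for a name from the list of things; names that differ only in an ending like _2 or _b are one class to them, and where a whole thing is asked for, a point or a joint stands for the part that bears it (a point fixed in the world has none). Each returns a list of dicts, best first, with "p" (0 to 1); they miss things now and then, are a little off and sometimes report something else, mostly with a low value. They report only what shows in the picture. A call takes as long as a camera call.
- optics.spot_in(camera, target): "rect" ([left, top, right, bottom] in pixels, round what is visible of it).
The state is a dict: "time_s": time; "joints": joint angles; "qd": joint speeds; "effort": joint torques, N m; "eef_pos": TCP position; "ee_rot": TCP orientation; "contact_force": force on the tool from outside, world axes, zero at the start; "wrist_torque": the same for the moment, N m; "grip_width": finger opening in m.
Only numpy, scipy, OpenCV 4.12 (cv2) and the standard library are available. Lean on these libraries where they do the work, as an engineer would, in place of code of your own. Each camera call takes 0.05 s, during which the arm holds its last target. There are 200 camera calls.

TASK

The drinks are poured, so put the stirring things to drain on the black drip mat: first lay the strainer that sits on the square acrylic cup flat on the mat, right way up with its disc and handle both over the mat, then turn the cup over so that it stands mouth-down on the mat. Also stand up the steel jigger, which lies on its side, on the mat with the mouth of its deep (longer) cup down; do this whenever it suits you. Set each thing down gently rather than letting it drop or fall, keep the cup and the jigger well on the mat, and leave the other things on the trolley as they are.

Things in the scene. Friction and masses are not known exactly. Their poses are not given: they have to be found in the camera images.
- mat: Black ribbed rubber drip mat, fixed flat on the trolley's glass top (the work surface, z = 0). 160 mm along its own x (short side, roughly away from the robot), 320 mm along its own y, 6 mm thick. Origin at the centre of its underside, so the top is 6 mm above it; z up. A gold rail 40 mm high runs round the rim of the glass, 770 mm across.
- cup_center (a point): Square clear acrylic cup, first standing mouth-up on the glass, the strainer over its mouth. 60 x 60 mm, 95 mm high, flat parallel sides (wall 3.5 mm, whitish base 8 mm), gold band at the mouth, about 0.14 kg. Point: its centre, 47.5 mm from mouth and underside. Own z points out through the mouth, x and y square to the sides. Lies on a side without rolling, this point then 30 mm up.
- strainer_disc (a point): Steel strainer on the cup: disc 84 mm across, 3 mm thick, with a raised flat handle; under it a coil 44 mm across, 9 mm deep, loose inside the mouth. Laid on a flat surface it stands level on the coil. About 0.11 kg, balance point under 10 mm towards the handle. Point: centre of the disc, 10.5 mm above the coil's underside, 1.5 mm above the cup's rim. Own z up, own x along the handle, which ends 112 mm out.
- strainer_handle (a point): Middle of the strainer's flat handle, 82 mm along own x from the centre of the disc and 10.5 mm higher (21 mm above what the strainer is laid on, 12 mm above the cup's rim while on the cup). The handle is 18 mm wide (own y), 5 mm thick (own z), level and straight from 53 to 112 mm from the disc's centre, joined to the disc by a short sloping neck. Same axes as the disc.
- jigger_center (a point): Steel double jigger, first lying level on its side on the glass, deep mouth towards the robot. 92 mm long, both cups straight, 42 mm across, about 0.13 kg, gold band at the deep mouth; may roll if pushed. Point: on its axis half-way along, 21 mm above the glass when lying, 46 mm above its support when standing. Own x points out of the deep cup (52 mm long); the shallow cup (28 mm) opens to -x.
- jigger_neck (a point): The narrow neck between the jigger's two cups (26 mm across, about 12 mm long), on the axis, 12 mm towards own -x from the jigger's centre, 58 mm from the deep cup's mouth, 34 mm from the shallow cup's mouth. Fingers laid across it bear on both cups, 42 mm apart. Same axes as the centre.
- sugar_pot_mid (a point): A bystander, loose and to be left alone: sugar pot (white ceramic, gold twist cap, 82 mm across, 98 mm high). This point is on its axis about half-way up; own z up.
- coupe_mid (a point): A bystander, loose and to be left alone: pink coupe (pink stemmed glass, 92 mm across the rim, 129 mm high). This point is on its axis about half-way up; own z up.
- tumbler_mid (a point): A bystander, loose and to be left alone: round tumbler (clear glass, 78 mm across, 88 mm high). This point is on its axis about half-way up; own z up.
- bitters_mid (a point): A bystander, loose and to be left alone: bitters bottle (small amber bottle with a yellow cap, 52 mm across, 125 mm high). This point is on its axis about half-way up; own z up.
- garnish_dish_mid (a point): A bystander, loose and to be left alone: garnish dish (low green-grey dish with two fruits, 80 mm across, 36 mm high). This point is on its axis about half-way up; own z up. Beyond it, at the far edge of the trolley (0.8 m or more ahead of the robot), stand a fixed caddy with two soda bottles (136 mm high) and, to its left, a bottle in a fixed spring clip (156 mm high).
- pick_jar_mid (a point): A bystander, loose and to be left alone: pick jar (small glass of gold picks, 48 mm across, 91 mm high). This point is on its axis about half-way up; own z up.
- ice_bucket: Fixed steel ice bucket with gold tongs at the right-hand edge of the trolley, to be kept clear of: 112 mm across, 125 mm high (the tongs stand up to 180 mm). Origin at the centre of its underside, z up.

How it is judged:
By the outcome, as a careful person would: the job done as asked, in the order asked, and still so for the second after the job is handed in, with the robot touching nothing.
It also fails if it takes over 72 s, if anything falls off the work surface, if the arm or the gripper's body presses on something with over 40 N, if the wrist force passes 120 N, or if a joint passes its speed limit or range.

## Working session

There is one attempt and no reset: what is moved stays moved. The work goes in short steps, Python scripts to look and compute and a tool call to move; the robot and the scene stay as the last step left them, time stands still between calls to the robot, and variables do not carry over. Pictures are saved under pics/ and viewed, about 8 in all and at most 12, crops included, and the job is handed in when it is done.

Besides the shell and the picture viewer there is one more tool, called after "Request:" by a JSON object that holds its "fn" and its "kwargs", one argument or row to a line. drive_tool: Moves the arm, as the interface text tells. Its arguments: {"type":"object","properties":{"targets":{"type":"array","items":{"type":"array","items":{"type":"number"}}},"newtons":{"type":"number"}},"required":["targets"]}

```bash
mkdir -p pics; ls; python3 - <<'E'
from plant import status, optics, r
import cv2,numpy as np
print(r.tcp_to_grasp, status.observe())
for n in ["scene","top"]:
    im=optics.read_camera(n); cv2.imwrite(f"pics/{n}0.png",im[:,:,::-1])
    c=optics.calibration(n); print(n,c)
    for t in ["mat","cup_center","strainer_disc","strainer_handle","jigger_center","jigger_neck","sugar_pot_mid","coupe_mid","tumbler_mid","bitters_mid","garnish_dish_mid","pick_jar_mid","ice_bucket"]:
        print(t,[(np.round(d["rect"]).tolist(),round(d["p"],2)) for d in optics.spot_in(n,t)[:2]])
print(optics.calibration("wrist"))
E
```

```text
pics
0.0187 {'time_s': 0.0, 'joints': array([-1.28717721,  0.68998225, -0.19451879,  1.56634727,  0.15734937,
        0.90252218, -0.21507791]), 'qd': array([-0.00093436,  0.00048889, -0.0016722 , -0.00025308,  0.00025324,
        0.00014382, -0.0006425 ]), 'effort': array([ 2.12460700e-04, -5.27557003e+01, -1.26678083e+00, -1.53426272e+01,
       -5.25840896e-02,  6.43188134e-03,  1.70879107e-04]), 'eef_pos': array([0.15441898, 0.60496189, 0.2379104 ]), 'ee_rot': array([-3.91167784e-01, -3.11708492e+00,  2.92273001e-03]), 'contact_force': array([0.57842811, 0.22676125, 0.06341691]), 'wrist_torque': array([ 0.0101005 ,  0.03266997, -0.00476488]), 'grip_width': 0.08792242344492533}
scene {'intrinsics': array([[372.46771277,   0.        , 322.50520244],
       [  0.        , 372.46771277, 200.26991951],
       [  0.        ,   0.        ,   1.        ]]), 'k1': 0.015152106062395932, 'rvec': array([ 2.01577343,  1.76613888, -0.5247335 ]), 'tvec': array([-0.07918389, -0.46066457,  1.18268974])}
mat [([238.0, 200.0, 386.0, 274.0], 0.76)]
cup_center [([256.0, 158.0, 279.0, 183.0], 0.63)]
s
[... 1597 characters left out ...]
([348.0, 232.0, 387.0, 294.0], 0.72)]
pick_jar_mid [([376.0, 129.0, 398.0, 157.0], 0.65)]
ice_bucket [([421.0, 169.0, 478.0, 221.0], 0.57)]
{'intrinsics': array([[324.28775404,   0.        , 315.83814854],
       [  0.        , 324.28775404, 197.79014152],
       [  0.        ,   0.        ,   1.        ]]), 'k1': -0.022356493230476584, 'tool_from_camera': array([[-4.78692209e-04, -9.63646751e-01, -2.67179173e-01,
         6.73190943e-02],
       [ 9.99999534e-01, -2.37451864e-04, -9.35223603e-04,
         1.29957213e-03],
       [ 8.37782994e-04, -2.67179497e-01,  9.63646416e-01,
        -1.46109808e-01],
       [ 0.00000000e+00,  0.00000000e+00,  0.00000000e+00,
         1.00000000e+00]])}
```

```bash
python3 - <<'E'
import cv2
a=cv2.imread("pics/top0.png")[115:315,165:485]; cv2.imwrite("pics/topc.png",cv2.resize(a,None,fx=2.5,fy=2.5,interpolation=cv2.INTER_CUBIC))
a=cv2.imread("pics/scene0.png")[100:340,120:500]; cv2.imwrite("pics/scenec.png",cv2.resize(a,None,fx=2.1,fy=2.1,interpolation=cv2.INTER_CUBIC))
E
```

```text
(no output)
```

View pics/topc.png

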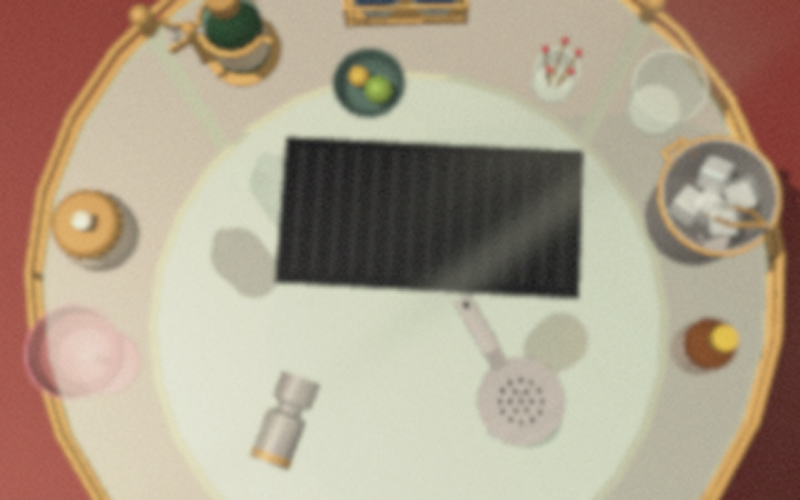

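View pics/scenec.png

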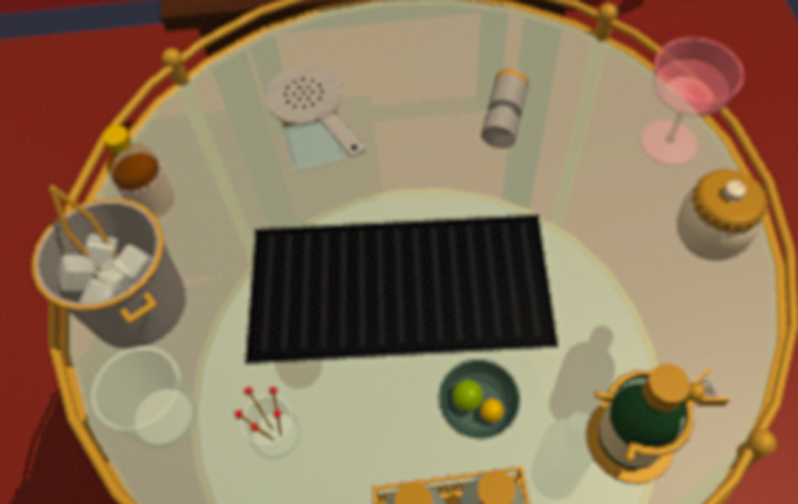

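```bash
cat > h.py <<'E'
import numpy as np, cv2
from scipy.spatial.transform import Rotation as Ro
from plant import status, optics, r
def cam(n):
    c=optics.calibration(n); K=c["intrinsics"]; D=np.array([c["k1"],0,0,0,0])
    if n=="wrist":
        s=status.observe(); T=np.eye(4); T[:3,:3]=Ro.from_rotvec(s["ee_rot"]).as_matrix(); T[:3,3]=s["eef_pos"]
        W=np.linalg.inv(T@c["tool_from_camera"]); return K,D,W[:3,:3],W[:3,3]
    return K,D,Ro.from_rotvec(c["rvec"]).as_matrix(),c["tvec"]
def p2w(C,uv,z):
    K,D,R,t=C; q=cv2.undistortPoints(np.array([[uv]],float),K,D)[0,0]
    d=R.T@np.array([q[0],q[1],1]); o=-R.T@t; return o+d*(z-o[2])/d[2]
def w2p(C,P):
    K,D,R,t=C; return cv2.projectPoints(np.atleast_2d(np.array(P,float)),cv2.Rodrigues(R)[0],np.array(t),K,D)[0][:,0]
def go(pos,ydir=None):
    "row to move TCP to pos with tool y (mod pi) along world angle ydir (deg)"
    s=status.observe(); M=Ro.from_rotvec(s["ee_rot"]).as_matrix(); d=M.T@(np.array(pos)-s["eef_pos"])
    turn=0; yaw=np.degrees(np.arctan2(M[1,1],M[0,1]))
    if ydir is not None: turn=-((ydir-yaw+90)%180-90)
    print("yaw",round(yaw,1),"tcp",s["eef_pos"].round(4),"row",d.round(4),"turn",round(np.radians(turn),4),"j7",s["joints"][6].round(2),"F",s["contact_force"].round(1),"w",round(s["grip_width"],4),"t",s["time_s"])
E
python3 - <<'E'
from h import *
T=cam("top"); S=cam("scene")
f=lambda x,y:(x/2.5+165,y/2.5+115); g=lambda x,y:(x/2.1+120,y/2.1+100)
def two(n,a,b,z):
    print(n,p2w(T,f(*a),z).round(4), p2w(S,g(*b),z).round(4) if b else "")
two("m fl",(287,137),(556,346),.006);two("m fr",(583,152),(247,362),.006);two("m nr",(579,297),(256,229),.006);two("m nl",(277,281),(540,215),.006)
two("disc",(521,401),(303,94),.098);two("hend",(461,297),(361,151),.1095)
two("jdeep",(271,465),(511,72),.035);two("jshal",(300,377),(498,138),.03);two("jneck",(290,406),(504,103),.034)
two("sugar",(88,225),None,.09);two("coupe",(75,350),None,.125);two("dish",(370,82),(479,398),.02);two("bitters",(711,343),None,.06);two("pick",(557,70),(268,428),.05);two("bucket",(720,195),None,.12)
print("cup base px scene-> glass", [p2w(S,g(*q),.0).round(4) for q in [(294,167),(342,160)]])
go([.5,0,.2],90)
E
```

```text
m fl [0.7278 0.1217 0.006 ] [0.7339 0.1195 0.006 ]
m fr [ 0.7027 -0.1943  0.006 ] [ 0.7092 -0.1927  0.006 ]
m nr [ 0.5473 -0.1821  0.006 ] [ 0.5529 -0.1818  0.006 ]
m nl [0.5717 0.1326 0.006 ] [0.5779 0.1356 0.006 ]
disc [ 0.4376 -0.1095  0.098 ] [ 0.4441 -0.1111  0.098 ]
hend [ 0.5363 -0.0555  0.1095] [ 0.5389 -0.0543  0.1095]
jdeep [0.3824 0.1354 0.035 ] [0.3888 0.1358 0.035 ]
jshal [0.4693 0.1065 0.03  ] [0.4824 0.1033 0.03  ]
jneck [0.4403 0.1163 0.034 ] [0.4349 0.1188 0.034 ]
sugar [0.6192 0.3104 0.09  ] 
coupe [0.4922 0.3089 0.125 ] 
dish [0.7824 0.0309 0.02  ] [0.7817 0.0317 0.02  ]
bitters [ 0.4914 -0.3019  0.06  ] 
pick [ 0.78   -0.1653  0.05  ] [ 0.7937 -0.1653  0.05  ]
bucket [ 0.627  -0.3055  0.12  ] 
cup base px scene-> glass [array([ 0.4692, -0.1371,  0.    ]), array([ 0.4668, -0.08  ,  0.    ])]
yaw 75.7 tcp [0.1545 0.6056 0.2388] row [-0.4845 -0.5014  0.0387] turn -0.2498 j7 -0.22 F [ 0.1 -0.6 -0.2] w 0.088 t 1.4
```

```bash
python3 -c "
from h import *
go([.4966,-.0783,.2],119.7)"
```

```text
yaw 75.7 tcp [0.1545 0.6056 0.2388] row [-0.5006 -0.5782  0.0387] turn -0.7681 j7 -0.22 F [ 0.1 -0.6 -0.2] w 0.088 t 1.4
```

Request:
{"fn": "drive_tool", "kwargs": {
  "targets": [
    [-0.5,-0.578,0,-0.768,0],
    [-0.5,-0.578,0,-0.768,0],
    [-0.5,-0.578,0,-0.768,0],
    [-0.5,-0.578,0,-0.768,0],
    [-0.5,-0.578,0,-0.768,0],
    [-0.5,-0.578,0,-0.768,0],
    [-0.5,-0.578,0,-0.768,0],
    [-0.5,-0.578,0,-0.768,0],
    [-0.5,-0.578,0,-0.768,0],
    [-0.5,-0.578,0,-0.768,0],
    [-0.5,-0.578,0,-0.768,0],
    [-0.5,-0.578,0,-0.768,0]
  ]
}}

```text
time_s: 2.4
eef_pos: [0.3787, 0.1566, 0.239]
ee_rot: [-0.805, 3.036, 0.0]
contact_force: [0.7, -0.3, 0.4]
grip_width: 0.0884
```

```bash
python3 -c "
from h import *
go([.4966,-.0783,.2],119.7)"
```

```text
yaw 119.7 tcp [0.3787 0.1566 0.239 ] row [ 0.014  -0.2624  0.039 ] turn -0.0 j7 1.17 F [ 0.7 -0.3  0.4] w 0.0884 t 2.4
```

Request:
{"fn": "drive_tool", "kwargs": {
  "targets": [
    [0.014,-0.26,0.02,0,0],
    [0.014,-0.26,0.02,0,0],
    [0.014,-0.26,0.02,0,0],
    [0.014,-0.26,0.02,0,0],
    [0.014,-0.26,0.02,0,0],
    [0.014,-0.26,0.02,0,0],
    [0.014,-0.26,0.02,0,0],
    [0.014,-0.26,0.02,0,0],
    [0.014,-0.26,0.02,0,0],
    [0.014,-0.26,0.02,0,0]
  ]
}}

```text
time_s: 3.23
eef_pos: [0.4941, -0.0726, 0.2189]
ee_rot: [-0.809, 3.036, 0.002]
contact_force: [0.9, 0.2, 0.6]
grip_width: 0.0882
```

```bash
python3 -c "
from h import *
go([.4966,-.0783,.091],119.7)
C=cam('wrist'); im=optics.read_camera('wrist'); 
for n in ['strainer_disc','strainer_handle','cup_center']: print(n,optics.spot_in('wrist',n)[:2])
for p in [[.441,-.11,.098],[.5375,-.055,.1095],[.4966,-.0783,.1095]]:
  u=w2p(C,p)[0]; print(u); cv2.circle(im,tuple(int(v) for v in u),3,(255,0,0),-1)
cv2.imwrite('pics/w1.png',im[:,:,::-1])"
```

```text
yaw 119.8 tcp [ 0.4941 -0.0726  0.2189] row [ 0.0007 -0.0064  0.1279] turn 0.0024 j7 1.71 F [0.9 0.2 0.6] w 0.0882 t 3.2333
strainer_disc [{'rect': [257.6, 55.9, 359.6, 248.4], 'p': 0.68}, {'rect': [0.0, 127.7, 120.0, 245.0], 'p': 0.16}]
strainer_handle [{'rect': [254.3, 57.8, 361.3, 250.1], 'p': 0.73}, {'rect': [140.9, 165.5, 406.3, 362.1], 'p': 0.56}]
cup_center []
[308.19688468 110.90294531]
[308.4116227  245.76370953]
[308.19693337 192.31931594]
```

View pics/w1.png

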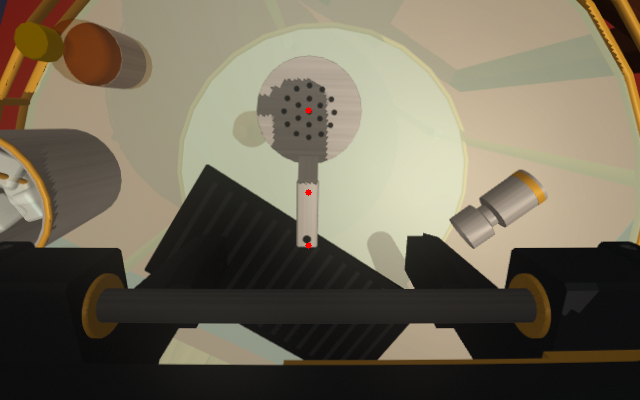

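Request:
{"fn": "drive_tool", "kwargs": {
  "targets": [
    [0.001,-0.006,0.03,0.002,80],
    [0.001,-0.006,0.06,0.002,120],
    [0.001,-0.006,0.09,0.002,120],
    [0.001,-0.006,0.115,0.002,120],
    [0.001,-0.006,0.128,0.002,120],
    [0.001,-0.006,0.128,0.002,120],
    [0.001,-0.006,0.128,0.002,255],
    [0.001,-0.006,0.128,0.002,255],
    [0.001,-0.006,0.128,0.002,255],
    [0.001,-0.006,0.128,0.002,255],
    [0.001,-0.006,0.128,0.002,255],
    [0.001,-0.006,0.128,0.002,255]
  ],
  "newtons": 50
}}

```text
time_s: 4.43
eef_pos: [0.4972, -0.0802, 0.0913]
ee_rot: [-0.801, 3.036, -0.001]
contact_force: [0.9, -0.4, 0.6]
grip_width: 0.0167
```

```bash
python3 -c "
from h import *
go([.4966,-.0783,.141])"
```

```text
yaw 119.6 tcp [ 0.4972 -0.0802  0.0913] row [-0.0005  0.002  -0.0497] turn 0.0 j7 1.56 F [ 0.9 -0.4  0.6] w 0.0167 t 4.4333
```

Request:
{"fn": "drive_tool", "kwargs": {
  "targets": [
    [0,0,-0.008,0,255],
    [0,0,-0.02,0,255],
    [0,0,-0.035,0,255],
    [0,0,-0.05,0,255],
    [0,0,-0.06,0,255],
    [0,0,-0.06,0,255]
  ],
  "newtons": 50
}}

```text
time_s: 4.93
eef_pos: [0.4978, -0.0802, 0.1527]
ee_rot: [-0.8, 3.034, -0.002]
contact_force: [0.5, -0.2, -1.5]
grip_width: 0.0164
```

```bash
python3 -c "
from h import *
go([.6043,-.1276,.15])
C=cam('wrist'); im=optics.read_camera('wrist'); cv2.imwrite('pics/w2.png',im[:,:,::-1])"
```

```text
yaw 119.6 tcp [ 0.4978 -0.0802  0.1527] row [-0.0692 -0.0937  0.0031] turn 0.0 j7 1.63 F [ 0.5 -0.2 -1.5] w 0.0164 t 4.9333
```

View pics/w2.png

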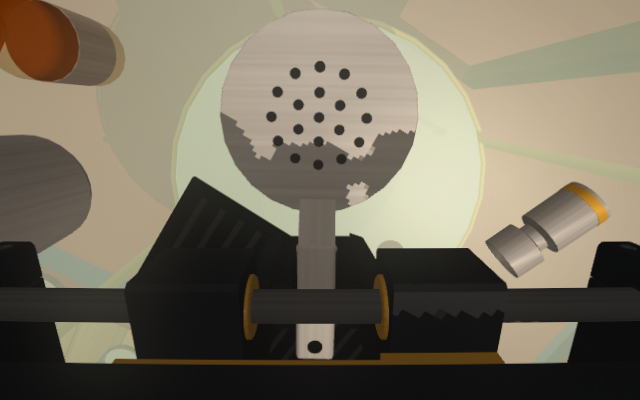

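Request:
{"fn": "drive_tool", "kwargs": {
  "targets": [
    [-0.012,-0.017,0,0.12,255],
    [-0.024,-0.033,0,0.24,255],
    [-0.036,-0.05,0,0.36,255],
    [-0.048,-0.066,0,0.48,255],
    [-0.06,-0.083,0,0.6,255],
    [-0.069,-0.094,0,0.72,255],
    [-0.069,-0.094,0,0.84,255],
    [-0.069,-0.094,0,0.96,255],
    [-0.069,-0.094,0,1.08,255],
    [-0.069,-0.094,0,1.2,255],
    [-0.069,-0.094,0,1.32,255],
    [-0.069,-0.094,0,1.44,255]
  ]
}}

```text
time_s: 5.98
eef_pos: [0.6023, -0.1278, 0.1495]
ee_rot: [-1.407, -2.807, 0.002]
contact_force: [0.4, 0.4, -1.9]
grip_width: 0.0171
```

Request:
{"fn": "drive_tool", "kwargs": {
  "targets": [
    [0,0,0,0.12,255],
    [0,0,0,0.24,255],
    [0,0,0,0.36,255],
    [0,0,0,0.48,255],
    [0,0,0,0.6,255],
    [0,0,0,0.726,255],
    [0,0,0,0.726,255],
    [0,0,0,0.726,255]
  ]
}}

```text
time_s: 6.65
eef_pos: [0.6025, -0.1276, 0.1498]
ee_rot: [-2.303, -2.136, 0.003]
contact_force: [-0.1, 0.0, -2.2]
grip_width: 0.0166
```

```bash
python3 -c "
from h import *
go([.6043,-.1276,.012],175.5)
s=status.observe(); M=Ro.from_rotvec(s['ee_rot']).as_matrix(); print(M.round(3))
C=cam('wrist'); im=optics.read_camera('wrist'); cv2.imwrite('pics/w3.png',im[:,:,::-1])
p=s['eef_pos']
for z in [-.01,0,.01]: print(w2p(C,p+M@np.array([.064,0,-.016+.0105-.0015+z])))
g=cv2.cvtColor(im,cv2.COLOR_RGB2GRAY)
b=((g<75)&(np.arange(400)[:,None]<180)).astype('uint8')
n,l,st,ce=cv2.connectedComponentsWithStats(b)
q=np.array([c for c,a in zip(ce[1:],st[1:,4]) if 30<a<200 and 200<c[0]<430]); print(len(q),q.mean(0),q.min(0),q.max(0))
"
```

```text
yaw -4.3 tcp [ 0.6025 -0.1276  0.1498] row [0.0003 0.0021 0.1378] turn 0.0034 j7 0.22 F [-0.1  0.  -2.2] w 0.0166 t 6.65
[[ 0.075  0.997 -0.002]
 [ 0.997 -0.075 -0.001]
 [-0.001 -0.002 -1.   ]]
[[312.23228243 122.66655834]]
[[312.48817453 121.60864194]]
[[312.71008584 120.69124711]]
19 [318.37363611 116.52644992] [270.84722222  66.32876712] [366.01408451 164.5       ]
```

Request:
{"fn": "drive_tool", "kwargs": {
  "targets": [
    [0,0.002,0.03,0,255],
    [0,0.002,0.06,0,255],
    [0,0.002,0.09,0,255],
    [0,0.002,0.11,0,255],
    [0,0.002,0.122,0,255],
    [0,0.002,0.13,0,255],
    [0,0.002,0.133,0,255],
    [0,0.002,0.135,0,255],
    [0,0.002,0.136,0,255],
    [0,0.002,0.137,0,255],
    [0,0.002,0.137,0,255]
  ]
}}

```text
time_s: 7.62
eef_pos: [0.6057, -0.1281, 0.0145]
ee_rot: [2.306, 2.131, 0.002]
contact_force: [0.6, 0.7, -0.4]
grip_width: 0.0169
```

Request:
{"fn": "drive_tool", "kwargs": {
  "targets": [
    [0,0,0.0005,0,255],
    [0,0,0.001,0,255],
    [0,0,0.001,0,255]
  ]
}}

```text
time_s: 7.87
eef_pos: [0.6052, -0.128, 0.0129]
ee_rot: [2.307, 2.132, 0.0]
contact_force: [0.1, -0.6, -0.9]
grip_width: 0.0169
```

```bash
python3 -c "
from h import *
go([.6043,-.1276,.012],175.5)
for n in ['scene','top']:
  im=optics.read_camera(n); cv2.imwrite(f'pics/{n}1.png',im[:,:,::-1])
a=cv2.imread('pics/scene1.png')[160:290,220:400]; cv2.imwrite('pics/s1c.png',cv2.resize(a,None,fx=4,fy=4,interpolation=cv2.INTER_CUBIC))"
```

```text
yaw -4.5 tcp [ 0.6052 -0.128   0.0129] row [ 0.0003 -0.001   0.0009] turn -0.0003 j7 0.24 F [ 0.1 -0.6 -0.9] w 0.0169 t 7.8667
```

View pics/s1c.png

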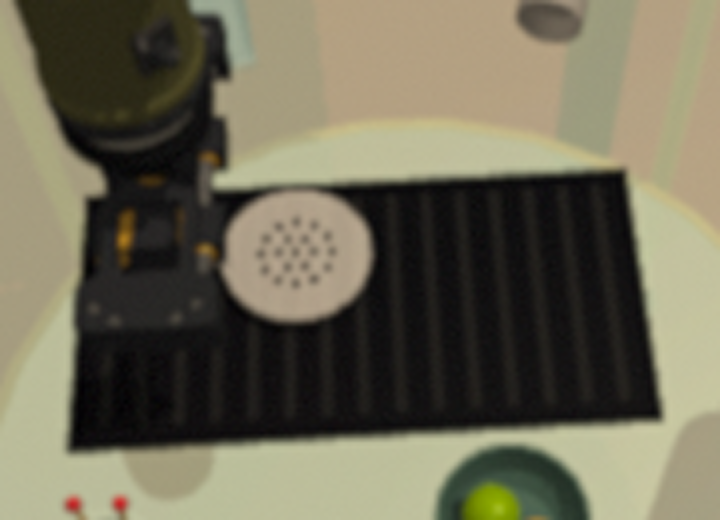

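```bash
python3 -c "
from h import *
S=cam('scene')
d=p2w(S,(294.3,223.5),.018)[:2]; print(d)
for c in [(626,170),(90,198),(70,450),(661,418)]: print(p2w(S,(c[0]/4+220,c[1]/4+160),.006).round(4))
"
```

```text
[ 0.61464905 -0.06292357]
[0.578 0.134 0.006]
[ 0.5543 -0.1804  0.006 ]
[ 0.7095 -0.193   0.006 ]
[0.7334 0.1207 0.006 ]
```

Request:
{"fn": "drive_tool", "kwargs": {
  "targets": [
    [0,0.004,-0.004,0,255],
    [0,0.007,-0.004,0,255],
    [0,0.007,-0.003,0,255],
    [0,0.007,-0.001,0,255],
    [0,0.007,0,0,255],
    [0,0.007,0.001,0,255],
    [0,0.007,0.002,0,255],
    [0,0.007,0.002,0,255]
  ]
}}

```text
time_s: 8.63
eef_pos: [0.6119, -0.1288, 0.0106]
ee_rot: [-2.308, -2.132, 0.001]
contact_force: [0.2, -0.9, 1.8]
grip_width: 0.0166
```

Request:
{"fn": "drive_tool", "kwargs": {
  "targets": [
    [0,0,0,0,195],
    [0,0,0,0,185],
    [0,0,0,0,170],
    [0,0,0,0,150],
    [0,0,0,0,130],
    [0,0,0,0,130],
    [0,0,-0.02,0,130],
    [0,0,-0.05,0,130],
    [0,0,-0.09,0,100],
    [0,0,-0.13,0,50],
    [0,0,-0.15,0,0],
    [0,0,-0.15,0,0]
  ],
  "newtons": 20
}}

```text
time_s: 9.63
eef_pos: [0.6154, -0.1295, 0.1661]
ee_rot: [2.302, 2.126, 0.009]
contact_force: [0.4, -0.3, 0.3]
grip_width: 0.0676
```

```bash
python3 -c "
from h import *
go([.5,.1,.15],90+0)
T=cam('top');S=cam('scene')
im=optics.read_camera('wrist'); C=cam('wrist'); cv2.imwrite('pics/w4.png',im[:,:,::-1])
for n in ['strainer_disc','strainer_handle','mat']: print(n,optics.spot_in('wrist',n)[:1])
im=optics.read_camera('top')
print(optics.spot_in('top','jigger_neck')[:1])
f=lambda x,y:(x/2.5+165,y/2.5+115)
c=p2w(T,f(521,401),.098)
"
```

```text
yaw -4.5 tcp [ 0.6154 -0.1295  0.1661] row [ 0.2197 -0.1334  0.0146] turn 1.4915 j7 0.22 F [ 0.4 -0.3  0.3] w 0.0676 t 9.6333
strainer_disc [{'rect': [265.0, 62.6, 360.6, 234.4], 'p': 0.95}]
strainer_handle [{'rect': [261.5, 61.2, 358.7, 236.7], 'p': 0.87}]
mat [{'rect': [234.1, 0.0, 429.4, 237.5], 'p': 0.6}]
[{'rect': [267.2, 266.0, 292.4, 302.7], 'p': 0.67}]
```

View pics/w4.png

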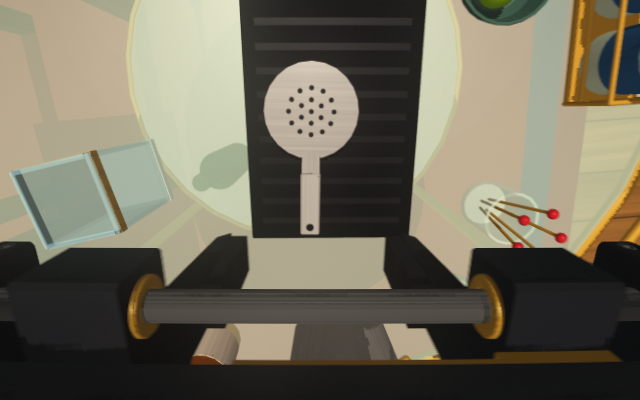

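```bash
python3 -c "
from h import *
C=cam('wrist')
for n,q,z in [('disc',(311,110),.018),('hend',(310,235),.0295),('mat nr',(253,237.5),.006),('mat fr',(411,237),.006),('near',(249,150),.006),('far',(420,90),.006)]: print(n,p2w(C,q,z).round(4))
# cup mouth corners z=.095, base corners z=0
for q in [(45,248),(125,232),(92,152),(12,172)]: print('mouth',p2w(C,q,.095).round(4))
for q in [(172,200),(155,140)]: print('base',p2w(C,q,0).round(4))
T=cam('top')
print([p2w(T,q,.021).round(4) for q in [(267.2,302.7),(292.4,266)]])
"
```

```text
disc [ 0.613  -0.0604  0.018 ]
hend [ 0.6032 -0.1699  0.0295]
mat nr [ 0.5453 -0.1776  0.006 ]
mat fr [ 0.7015 -0.1893  0.006 ]
near [ 0.5529 -0.0913  0.006 ]
far [ 0.7098 -0.0509  0.006 ]
mouth [ 0.4164 -0.1391  0.095 ]
mouth [ 0.4779 -0.1314  0.095 ]
mouth [ 0.4691 -0.0746  0.095 ]
mouth [ 0.4104 -0.0831  0.095 ]
base [ 0.4693 -0.1345  0.    ]
base [ 0.4647 -0.0755  0.    ]
[array([0.3784, 0.1529, 0.021 ]), array([0.469 , 0.0885, 0.021 ])]
```

```bash
python3 -c "
from h import *
go([.4406,.117,.13],71.3)"
```

```text
yaw -4.5 tcp [ 0.6109 -0.1282  0.1589] row [ 0.231  -0.189   0.0296] turn -1.3233 j7 0.22 F [-0.  -0.6  0.2] w 0.0881 t 9.9333
```

Request:
{"fn": "drive_tool", "kwargs": {
  "targets": [
    [0.025,-0.02,0,-0.11,0],
    [0.05,-0.04,0,-0.22,0],
    [0.077,-0.063,0,-0.33,0],
    [0.1,-0.085,0,-0.44,0],
    [0.13,-0.107,0,-0.55,0],
    [0.155,-0.127,0.01,-0.66,0],
    [0.18,-0.147,0.02,-0.77,0],
    [0.205,-0.168,0.025,-0.88,0],
    [0.231,-0.189,0.03,-1.0,0],
    [0.231,-0.189,0.03,-1.11,0],
    [0.231,-0.189,0.03,-1.22,0],
    [0.231,-0.189,0.03,-1.323,0]
  ]
}}

```text
time_s: 10.93
eef_pos: [0.4408, 0.1173, 0.1297]
ee_rot: [-0.499, -3.099, 0.001]
contact_force: [0.1, -1.3, 0.5]
grip_width: 0.0878
```

Request:
{"fn": "drive_tool", "kwargs": {
  "targets": [
    [0,0,0,0,0],
    [0,0,0,0,0]
  ]
}}

```text
time_s: 11.1
eef_pos: [0.4415, 0.1165, 0.13]
ee_rot: [-0.516, -3.098, 0.0]
contact_force: [0.5, -0.3, 0.7]
grip_width: 0.0877
```

```bash
python3 -c "
from h import *
go([.4406,.117,.006],71.3)
C=cam('wrist'); im=optics.read_camera('wrist')
for n in ['jigger_center','jigger_neck']: print(n,optics.spot_in('wrist',n)[:2])
for p in [[.3856,.1356,.021],[.476,.105,.021],[.4406,.117,.021]]:
  u=w2p(C,p)[0]; print(u); cv2.circle(im,tuple(int(v) for v in u),3,(255,0,0),-1)
cv2.imwrite('pics/w5.png',im[:,:,::-1])"
```

```text
yaw 71.1 tcp [0.4415 0.1165 0.13  ] row [0.0009 0.0002 0.124 ] turn -0.0035 j7 0.66 F [ 0.5 -0.3  0.7] w 0.0877 t 11.1
jigger_center [{'rect': [290.0, 117.1, 349.8, 245.3], 'p': 0.83}]
jigger_neck [{'rect': [292.4, 119.7, 350.2, 240.4], 'p': 0.79}, {'rect': [507.3, 134.9, 640.0, 247.4], 'p': 0.48}]
[314.31550355 119.45339653]
[314.90163344 235.66467036]
[314.70471059 192.78474845]
```

View pics/w5.png

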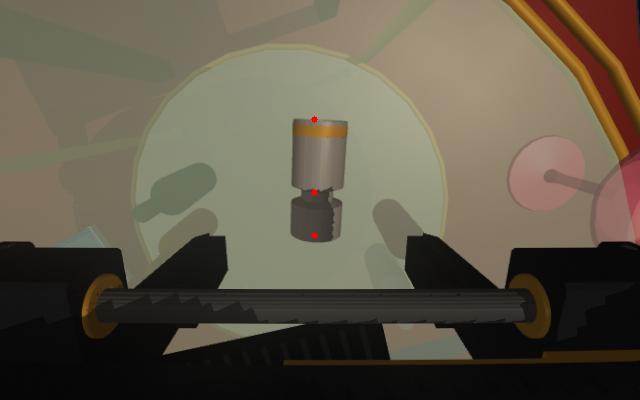

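Request:
{"fn": "drive_tool", "kwargs": {
  "targets": [
    [0,0.002,0.03,0,0],
    [0,0.002,0.06,0,0],
    [0,0.002,0.09,0,0],
    [0,0.002,0.11,0,40],
    [0,0.002,0.12,0,80],
    [0,0.002,0.124,0,100],
    [0,0.002,0.124,0,255],
    [0,0.002,0.124,0,255],
    [0,0.002,0.124,0,255],
    [0,0.002,0.124,0,255],
    [0,0.002,0.124,0,255]
  ],
  "newtons": 20
}}

```text
time_s: 12.17
eef_pos: [0.4428, 0.1181, 0.0066]
ee_rot: [0.513, 3.099, -0.001]
contact_force: [-0.4, -1.0, 6.9]
grip_width: 0.0409
```

Request:
{"fn": "drive_tool", "kwargs": {
  "targets": [
    [0,0,-0.01,0,255],
    [0,0,-0.03,0,255],
    [0,0,-0.05,0,255],
    [0,0,-0.08,0,255],
    [0,0,-0.08,0,255]
  ],
  "newtons": 20
}}

```text
time_s: 12.58
eef_pos: [0.4441, 0.1193, 0.0903]
ee_rot: [0.515, 3.095, 0.007]
contact_force: [0.4, 0.1, -1.6]
grip_width: 0.0409
```

```bash
python3 -c "
from h import *
go([.675,.034,.02])
C=cam('wrist'); im=optics.read_camera('wrist'); cv2.imwrite('pics/w6.png',im[:,:,::-1])
for n in ['jigger_center']: print(n,optics.spot_in('wrist',n)[:2])
s=status.observe(); M=Ro.from_rotvec(s['ee_rot']).as_matrix()
for a in [0,30,60,90]:
  t=np.radians(a); print(a,[w2p(C,s['eef_pos']+M@np.array([58*np.cos(t)+o*21*np.sin(t),0,-15+58*np.sin(t)-o*21*np.cos(t)])/1e3).round(0).tolist() for o in (1,-1)])
"
```

```text
yaw 71.1 tcp [0.4441 0.1193 0.0903] row [-0.2458 -0.0062  0.071 ] turn 0.0 j7 -0.12 F [ 0.4  0.1 -1.6] w 0.0409 t 12.5833
jigger_center [{'rect': [266.6, 125.3, 374.3, 362.5], 'p': 0.9}]
0 [[[309.0, 135.0]], [[311.0, 128.0]]]
30 [[[310.0, 123.0]], [[311.0, 158.0]]]
60 [[[311.0, 146.0]], [[312.0, 201.0]]]
90 [[[312.0, 186.0]], [[312.0, 250.0]]]
```

Request:
{"fn": "drive_tool", "kwargs": {
  "targets": [
    [-0.02,0,0,0,255],
    [-0.05,-0.001,0,0,255],
    [-0.085,-0.002,0,0,255],
    [-0.12,-0.003,0,0,255],
    [-0.155,-0.004,0,0,255],
    [-0.19,-0.005,0.01,0,255],
    [-0.22,-0.006,0.025,0,255],
    [-0.237,-0.006,0.045,0,255],
    [-0.244,-0.006,0.055,0,255],
    [-0.246,-0.006,0.06,0,255],
    [-0.246,-0.006,0.06,0,255],
    [-0.246,-0.006,0.06,0,255]
  ]
}}

```text
time_s: 13.68
eef_pos: [0.672, 0.0353, 0.0262]
ee_rot: [-0.507, -3.098, 0.0]
contact_force: [-0.7, -0.2, -1.4]
grip_width: 0.0408
```

```bash
python3 -c "
from h import *
go([.675,.034,.0124])
im=optics.read_camera('scene'); cv2.imwrite('pics/s2.png',cv2.resize(im[140:310,240:460,::-1],None,fx=3.5,fy=3.5,interpolation=cv2.INTER_CUBIC))
"
```

```text
yaw 71.4 tcp [0.672  0.0353 0.0262] row [-0.0033 -0.0003  0.0138] turn 0.0 j7 0.49 F [-0.7 -0.2 -1.4] w 0.0408 t 13.6833
```

View pics/s2.png

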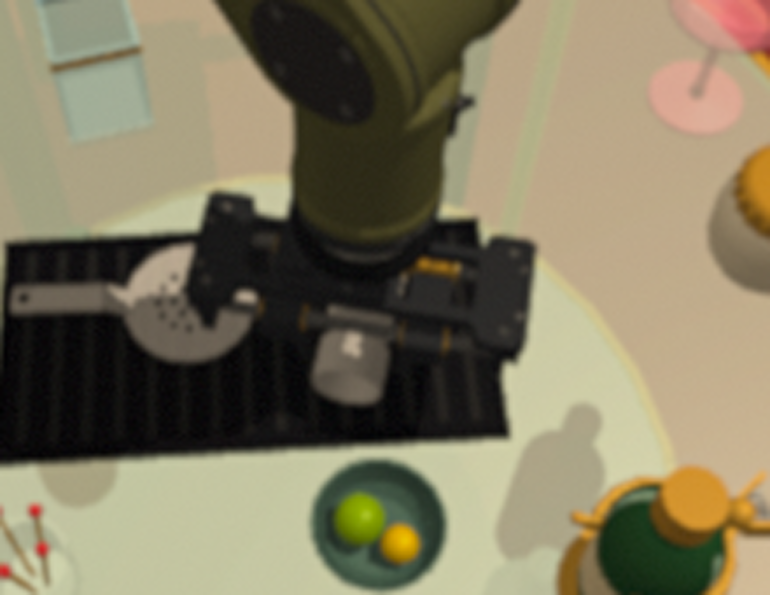

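Request:
{"fn": "drive_tool", "kwargs": {
  "targets": [
    [-0.002,0,0.004,0,255],
    [-0.003,0,0.007,0,255],
    [-0.003,0,0.01,0,255],
    [-0.003,0,0.012,0,255],
    [-0.003,0,0.013,0,255],
    [-0.003,0,0.013,0,255]
  ],
  "newtons": 10
}}

```text
time_s: 14.23
eef_pos: [0.6762, 0.0329, 0.0134]
ee_rot: [-0.511, -3.099, 0.0]
contact_force: [-0.0, -0.3, -1.2]
grip_width: 0.0412
```

Request:
{"fn": "drive_tool", "kwargs": {
  "targets": [
    [0,0,0.001,0,255],
    [0,0,0.002,0,255],
    [0,0,0.002,0,255],
    [0,0,0.002,0,255]
  ]
}}

```text
time_s: 14.57
eef_pos: [0.6766, 0.033, 0.0127]
ee_rot: [0.511, 3.099, -0.0]
contact_force: [-1.8, -0.9, 5.6]
grip_width: 0.0414
```

Request:
{"fn": "drive_tool", "kwargs": {
  "targets": [
    [0,0,0,0,130],
    [0,0,0,0,122],
    [0,0,0,0,115],
    [0,0,0,0,110],
    [-0.008,0,0,0,110],
    [-0.018,0,0,0,110],
    [-0.018,0,0,0,110],
    [-0.018,0,0,0,125],
    [-0.018,0,0,0,255],
    [-0.018,0,0,0,255],
    [-0.018,0,0,0,255],
    [-0.018,0,0,0,255]
  ],
  "newtons": 5
}}

```text
time_s: 15.57
eef_pos: [0.6929, 0.0274, 0.0116]
ee_rot: [-0.51, -3.099, 0.0]
contact_force: [-0.5, -0.3, -0.6]
grip_width: 0.0416
```

```bash
cat > jig.py <<'E'
from h import *
import sys
go([.675,.034,.0124]); d=float(sys.argv[1])
C=cam('wrist'); im=optics.read_camera('wrist'); cv2.imwrite('pics/'+sys.argv[2],im[:,:,::-1])
print(optics.spot_in('wrist','jigger_center')[:1])
hsv=cv2.cvtColor(im,cv2.COLOR_RGB2HSV); b=((hsv[...,0]>10)&(hsv[...,0]<26)&(hsv[...,1]>140)&(hsv[...,2]>70))
b[:, :230]=0; b[:,400:]=0; b[290:]=0; y,x=np.nonzero(b); print('gold',len(y),(x.min(),x.max(),y.min(),y.max()) if len(y) else '')
s=status.observe(); M=Ro.from_rotvec(s['ee_rot']).as_matrix()
for a in [0,15,30,45,60,75,90]:
  t=np.radians(a); print(a,[w2p(C,s['eef_pos']+M@np.array([d*np.cos(t)+o*21*np.sin(t),0,-14.6+d*np.sin(t)-o*21*np.cos(t)])/1e3).round(0).tolist()[0] for o in (1,-1)])
E
python3 jig.py 76 j1.png
```

```text
yaw 71.3 tcp [0.6929 0.0274 0.0116] row [ 0.0191  0.0005 -0.0008] turn 0.0 j7 0.53 F [-0.5 -0.3 -0.6] w 0.0416 t 15.5667
[{'rect': [265.9, 75.1, 377.3, 291.2], 'p': 0.77}]
gold 2238 (np.int64(265), np.int64(377), np.int64(87), np.int64(113))
0 [[312.0, 81.0], [313.0, 89.0]]
15 [[312.0, 78.0], [313.0, 107.0]]
30 [[313.0, 88.0], [314.0, 130.0]]
45 [[313.0, 106.0], [314.0, 156.0]]
60 [[314.0, 129.0], [314.0, 183.0]]
75 [[314.0, 155.0], [314.0, 212.0]]
90 [[314.0, 182.0], [314.0, 241.0]]
```

Request:
{"fn": "drive_tool", "kwargs": {
  "targets": [
    [0.001,0,-0.005,0,255],
    [0.003,0,-0.009,0,255],
    [0.005,0,-0.014,0,255],
    [0.008,0,-0.018,0,255],
    [0.011,0,-0.023,0,255],
    [0.014,0,-0.027,0,255],
    [0.017,0,-0.031,0,255],
    [0.021,0,-0.035,0,255],
    [0.021,0,-0.035,0,255]
  ],
  "newtons": 5
}}

```text
time_s: 16.42
eef_pos: [0.6732, 0.0346, 0.0478]
ee_rot: [0.51, 3.1, 0.001]
contact_force: [-0.1, 0.3, -0.7]
grip_width: 0.0415
```

```bash
python3 jig.py 78 j2.png
```

```text
yaw 71.3 tcp [0.6732 0.0346 0.0478] row [-0.0019  0.      0.0354] turn 0.0 j7 0.5 F [-0.1  0.3 -0.7] w 0.0415 t 16.4167
[{'rect': [266.4, 86.3, 367.0, 293.6], 'p': 0.97}]
gold 1332 (np.int64(273), np.int64(359), np.int64(92), np.int64(125))
0 [[311.0, 76.0], [312.0, 85.0]]
15 [[312.0, 73.0], [313.0, 104.0]]
30 [[312.0, 85.0], [313.0, 128.0]]
45 [[313.0, 104.0], [313.0, 154.0]]
60 [[313.0, 127.0], [314.0, 182.0]]
75 [[313.0, 154.0], [314.0, 210.0]]
90 [[314.0, 181.0], [314.0, 240.0]]
```

Request:
{"fn": "drive_tool", "kwargs": {
  "targets": [
    [0.004,0,-0.0035,0,255],
    [0.008,0,-0.007,0,255],
    [0.012,0,-0.01,0,255],
    [0.017,0,-0.0125,0,255],
    [0.0215,0,-0.015,0,255],
    [0.026,0,-0.017,0,255],
    [0.031,0,-0.019,0,255],
    [0.036,0,-0.0205,0,255],
    [0.041,0,-0.0215,0,255],
    [0.0465,0,-0.0225,0,255],
    [0.052,0,-0.023,0,255],
    [0.057,0,-0.023,0,255]
  ]
}}

```text
time_s: 17.52
eef_pos: [0.619, 0.0524, 0.0698]
ee_rot: [-0.511, -3.1, -0.0]
contact_force: [0.1, -0.3, -1.1]
grip_width: 0.0417
```

```bash
python3 jig.py 78 j3.png
```

```text
yaw 71.3 tcp [0.619  0.0524 0.0698] row [-0.059   0.0005  0.0573] turn 0.0 j7 0.39 F [ 0.1 -0.3 -1.1] w 0.0417 t 17.5167
[{'rect': [263.7, 123.6, 367.5, 292.0], 'p': 0.66}]
gold 603 (np.int64(280), np.int64(352), np.int64(125), np.int64(154))
0 [[312.0, 72.0], [313.0, 82.0]]
15 [[313.0, 70.0], [313.0, 102.0]]
30 [[313.0, 82.0], [314.0, 126.0]]
45 [[313.0, 102.0], [314.0, 152.0]]
60 [[314.0, 126.0], [314.0, 180.0]]
75 [[314.0, 152.0], [314.0, 209.0]]
90 [[314.0, 180.0], [314.0, 239.0]]
```

Request:
{"fn": "drive_tool", "kwargs": {
  "targets": [
    [0.005,0,0.0005,0,255],
    [0.01,0,-0.0005,0,255],
    [0.015,0,-0.001,0,255],
    [0.021,0,-0.001,0,255],
    [0.026,0,-0.001,0,255],
    [0.031,0,-0.0005,0,255],
    [0.036,0,0.0005,0,255],
    [0.041,0,0.0015,0,255],
    [0.042,0,0.002,0,255],
    [0.042,0,0.002,0,255]
  ]
}}

```text
time_s: 18.45
eef_pos: [0.5794, 0.0659, 0.0676]
ee_rot: [-0.51, -3.099, 0.0]
contact_force: [-0.1, -0.0, -1.4]
grip_width: 0.042
```

```bash
python3 jig.py 78 j4.png
```

```text
yaw 71.3 tcp [0.5794 0.0659 0.0676] row [-0.1008  0.0005  0.0551] turn 0.0 j7 0.29 F [-0.1 -0.  -1.4] w 0.042 t 18.45
[{'rect': [267.3, 122.8, 366.1, 289.7], 'p': 0.79}]
gold 574 (np.int64(281), np.int64(351), np.int64(126), np.int64(155))
0 [[312.0, 76.0], [313.0, 85.0]]
15 [[313.0, 74.0], [314.0, 105.0]]
30 [[313.0, 85.0], [314.0, 128.0]]
45 [[313.0, 104.0], [314.0, 154.0]]
60 [[314.0, 128.0], [314.0, 182.0]]
75 [[314.0, 154.0], [314.0, 211.0]]
90 [[314.0, 182.0], [314.0, 241.0]]
```

Request:
{"fn": "drive_tool", "kwargs": {
  "targets": [
    [0,0,-0.008,0,255],
    [-0.01,0,-0.01,0,255],
    [-0.04,0,-0.01,0,255],
    [-0.065,0,-0.01,0,255],
    [-0.065,0,-0.01,0,255],
    [-0.065,0,-0.01,0,255]
  ],
  "newtons": 3
}}

```text
time_s: 19.05
eef_pos: [0.6427, 0.0438, 0.078]
ee_rot: [0.516, 3.098, 0.001]
contact_force: [-0.4, -0.2, -1.6]
grip_width: 0.0419
```

```bash
python3 jig.py 78 j5.png
```

```text
yaw 71.1 tcp [0.6427 0.0438 0.078 ] row [-0.0336  0.0012  0.0656] turn 0.0 j7 0.45 F [-0.4 -0.2 -1.6] w 0.0419 t 19.05
[{'rect': [264.6, 188.3, 368.3, 294.5], 'p': 0.8}]
gold 112 (np.int64(286), np.int64(345), np.int64(188), np.int64(207))
0 [[313.0, 66.0], [314.0, 78.0]]
15 [[314.0, 65.0], [314.0, 98.0]]
30 [[314.0, 77.0], [315.0, 122.0]]
45 [[314.0, 98.0], [315.0, 149.0]]
60 [[315.0, 122.0], [315.0, 177.0]]
75 [[315.0, 149.0], [315.0, 206.0]]
90 [[315.0, 177.0], [315.0, 236.0]]
```

```bash
python3 -c "
from h import *
go([.668,-.1224,.085])"
```

```text
yaw 71.3 tcp [0.6406 0.0452 0.0778] row [-0.0797 -0.15   -0.0073] turn 0.0 j7 0.45 F [ 0.6  1.  -0.4] w 0.042 t 19.15
```

Request:
{"fn": "drive_tool", "kwargs": {
  "targets": [
    [0,0,0,0,255],
    [0,0,-0.01,0,255],
    [0,0,-0.025,0,255],
    [-0.01,-0.02,-0.03,0,255],
    [-0.023,-0.043,-0.03,0,255],
    [-0.036,-0.067,-0.03,0,255],
    [-0.049,-0.092,-0.03,0,255],
    [-0.062,-0.116,-0.03,0,255],
    [-0.073,-0.138,-0.025,0,255],
    [-0.079,-0.148,-0.018,0,255],
    [-0.08,-0.15,-0.01,0,255],
    [-0.08,-0.15,-0.008,0,255]
  ],
  "newtons": 20
}}

```text
time_s: 20.15
eef_pos: [0.6681, -0.1227, 0.0847]
ee_rot: [-0.511, -3.098, -0.001]
contact_force: [-0.5, 0.5, -1.4]
grip_width: 0.0416
```

```bash
python3 jig.py 78 j6.png;  python3 - <<'E'
from h import *
im=optics.read_camera('scene'); cv2.imwrite('pics/s3.png',im[:,:,::-1]); t=optics.read_camera('top')[:,:,::-1]
a=cv2.resize(im[150:300,210:410,::-1],None,fx=2.6,fy=2.6,interpolation=3); b=cv2.resize(cv2.imread('pics/j6.png')[60:300,200:430],None,fx=1.1,fy=1.1)
c=np.zeros((390,800,3),'uint8'); c[:390,:520]=a; c[:264,530:783]=b; cv2.imwrite('pics/m1.png',c)
E
```

```text
yaw 71.2 tcp [ 0.6681 -0.1227  0.0847] row [0.0437 0.1506 0.0724] turn 0.0 j7 0.76 F [-0.5  0.5 -1.4] w 0.0416 t 20.15
[{'rect': [264.8, 188.2, 372.0, 292.6], 'p': 0.79}]
gold 100 (np.int64(287), np.int64(342), np.int64(189), np.int64(206))
0 [[319.0, 72.0], [319.0, 82.0]]
15 [[319.0, 70.0], [318.0, 102.0]]
30 [[319.0, 82.0], [318.0, 126.0]]
45 [[318.0, 101.0], [318.0, 152.0]]
60 [[318.0, 126.0], [318.0, 180.0]]
75 [[318.0, 152.0], [318.0, 209.0]]
90 [[318.0, 180.0], [318.0, 239.0]]
```

View pics/m1.png

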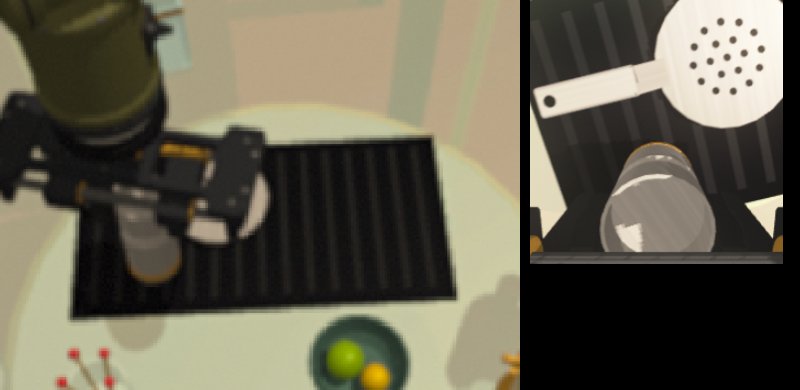

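Request:
{"fn": "drive_tool", "kwargs": {
  "targets": [
    [0,0,0.004,0,255],
    [0,0,0.007,0,255],
    [0,0,0.009,0,255],
    [0,0,0.0105,0,255],
    [0,0,0.0115,0,255],
    [0,0,0.0125,0,255],
    [0,0,0.0125,0,255]
  ],
  "newtons": 8
}}

```text
time_s: 20.93
eef_pos: [0.6689, -0.1229, 0.073]
ee_rot: [-0.511, -3.099, -0.0]
contact_force: [-0.1, 0.4, -1.6]
grip_width: 0.0417
```

Request:
{"fn": "drive_tool", "kwargs": {
  "targets": [
    [0,0,0.001,0,255],
    [0,0,0.002,0,255],
    [0,0,0.002,0,255]
  ],
  "newtons": 4
}}

```text
time_s: 21.18
eef_pos: [0.6689, -0.123, 0.071]
ee_rot: [-0.511, -3.099, 0.0]
contact_force: [0.1, -0.8, -2.3]
grip_width: 0.0416
```

Request:
{"fn": "drive_tool", "kwargs": {
  "targets": [
    [0,0,0.001,0,255],
    [0,0,0.002,0,255],
    [0,0,0.002,0,255]
  ]
}}

```text
time_s: 21.43
eef_pos: [0.67, -0.123, 0.07]
ee_rot: [0.511, 3.097, 0.0]
contact_force: [0.6, -0.5, 3.0]
grip_width: 0.0421
```

Request:
{"fn": "drive_tool", "kwargs": {
  "targets": [
    [0,0,0.001,0,255],
    [0,0,0.002,0,255],
    [0,0,0.002,0,255]
  ]
}}

```text
time_s: 21.68
eef_pos: [0.6704, -0.123, 0.0683]
ee_rot: [0.511, 3.097, 0.001]
contact_force: [0.9, -0.7, 4.6]
grip_width: 0.0417
```

Request:
{"fn": "drive_tool", "kwargs": {
  "targets": [
    [0,0,-0.0005,0,255],
    [0,0,-0.001,0,255],
    [0,0,-0.001,0,132],
    [0,0,-0.001,0,130],
    [0,0,-0.001,0,126],
    [0,0,-0.001,0,120],
    [0,0,-0.001,0,110],
    [0,0,-0.001,0,100],
    [0,0,-0.001,0,90],
    [0,0,-0.001,0,90]
  ]
}}

```text
time_s: 22.52
eef_pos: [0.669, -0.1229, 0.0681]
ee_rot: [-0.511, -3.1, -0.0]
contact_force: [0.4, -0.3, -0.2]
grip_width: 0.0568
```

```bash
python3 jig.py 78 j7.png
```

```text
yaw 71.3 tcp [ 0.669  -0.1229  0.0681] row [0.0447 0.1506 0.0558] turn 0.0 j7 0.75 F [ 0.4 -0.3 -0.2] w 0.0568 t 22.5167
[{'rect': [266.5, 188.1, 369.6, 340.9], 'p': 0.83}]
gold 191 (np.int64(284), np.int64(345), np.int64(191), np.int64(216))
0 [[312.0, 74.0], [313.0, 84.0]]
15 [[313.0, 72.0], [313.0, 103.0]]
30 [[313.0, 83.0], [314.0, 127.0]]
45 [[313.0, 103.0], [314.0, 153.0]]
60 [[314.0, 127.0], [314.0, 181.0]]
75 [[314.0, 153.0], [314.0, 210.0]]
90 [[314.0, 181.0], [314.0, 240.0]]
```

```bash
python3 -c "
from h import *
go([.4415,-.108,.158],94)"
```

```text
yaw 71.3 tcp [ 0.669  -0.1229  0.0682] row [ 0.2203 -0.0589 -0.0898] turn -0.3966 j7 0.75 F [ 0.8 -0.2 -0.5] w 0.0569 t 22.6167
```

Request:
{"fn": "drive_tool", "kwargs": {
  "targets": [
    [0,0,-0.01,0,90],
    [0,0,-0.04,0,90],
    [0,0,-0.08,0,60],
    [0.03,-0.008,-0.1,-0.06,0],
    [0.06,-0.016,-0.1,-0.12,0],
    [0.095,-0.025,-0.1,-0.18,0],
    [0.13,-0.035,-0.1,-0.24,0],
    [0.165,-0.045,-0.1,-0.3,0],
    [0.2,-0.054,-0.09,-0.36,0],
    [0.22,-0.059,-0.09,-0.397,0],
    [0.22,-0.059,-0.09,-0.397,0],
    [0.22,-0.059,-0.09,-0.397,0]
  ]
}}

```text
time_s: 23.62
eef_pos: [0.4415, -0.1085, 0.159]
ee_rot: [-0.11, 3.139, -0.002]
contact_force: [1.1, -0.5, -0.1]
grip_width: 0.0884
```

```bash
python3 - <<'E'
from h import *
go([.4415,-.108,.052],94)
C=cam('wrist'); im=optics.read_camera('wrist')
print(optics.spot_in('wrist','cup_center')[:1])
M=Ro.from_rotvec([0,0,np.radians(4)]).as_matrix()
for z in (.095,0):
    P=w2p(C,[np.array([.4415,-.108,z])+M@np.array([a,b,0]) for a,b in [(.03,.03),(.03,-.03),(-.03,-.03),(-.03,.03)]])
    cv2.polylines(im,[P.astype(int)],True,(255,0,0) if z else (0,0,255),1)
t=optics.read_camera('top'); s=optics.read_camera('scene')
c=np.zeros((600,800,3),'uint8'); c[:330,:528]=cv2.resize(im,(528,330)); c[335:590,:390]=cv2.resize(t[150:300,230:460],(390,255),interpolation=3); c[335:590,400:795]=cv2.resize(s[130:290,220:468],(395,255),interpolation=3)
cv2.imwrite('pics/m2.png',c[:,:,::-1])
E
```

```text
yaw 94.0 tcp [ 0.4415 -0.1085  0.159 ] row [0.     0.0006 0.107 ] turn 0.0005 j7 0.84 F [ 1.1 -0.5 -0.1] w 0.0884 t 23.6167
[{'rect': [265.5, 146.5, 360.5, 252.5], 'p': 0.68}]
```

View pics/m2.png

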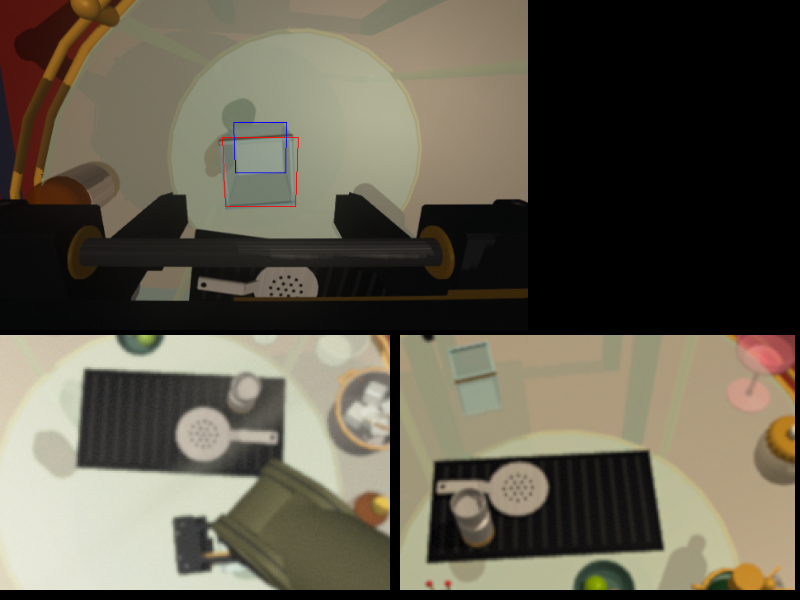

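Request:
{"fn": "drive_tool", "kwargs": {
  "targets": [
    [0,-0.001,0.02,-0.05,0],
    [0,-0.001,0.05,-0.05,0],
    [0,-0.001,0.08,-0.05,0],
    [0,-0.001,0.1,-0.05,0],
    [0,-0.001,0.107,-0.05,0],
    [0,-0.001,0.107,-0.05,40],
    [0,-0.001,0.107,-0.05,60],
    [0,-0.001,0.107,-0.05,75],
    [0,-0.001,0.107,-0.05,255],
    [0,-0.001,0.107,-0.05,255],
    [0,-0.001,0.107,-0.05,255],
    [0,-0.001,0.107,-0.05,255]
  ],
  "newtons": 20
}}

```text
time_s: 24.82
eef_pos: [0.4426, -0.1095, 0.0519]
ee_rot: [-0.188, 3.134, -0.001]
contact_force: [1.1, -1.5, 6.4]
grip_width: 0.0598
```

```bash
python3 -c "
from h import *
go([.522,.06,.075],85.5)"
```

```text
yaw 96.9 tcp [ 0.4426 -0.1095  0.0519] row [-0.0992  0.1587 -0.023 ] turn 0.1983 j7 0.54 F [ 1.1 -1.5  6.4] w 0.0598 t 24.8167
```

Request:
{"fn": "drive_tool", "kwargs": {
  "targets": [
    [0,0,-0.01,0,255],
    [0,0,-0.025,0,255],
    [-0.015,0.025,-0.025,0.03,255],
    [-0.035,0.055,-0.025,0.07,255],
    [-0.055,0.088,-0.025,0.11,255],
    [-0.075,0.12,-0.025,0.15,255],
    [-0.092,0.146,-0.025,0.18,255],
    [-0.098,0.157,-0.018,0.198,255],
    [-0.099,0.159,-0.008,0.198,255],
    [-0.099,0.159,-0.003,0.198,255],
    [-0.099,0.159,-0.001,0.198,255],
    [-0.099,0.159,-0.001,0.198,255]
  ]
}}

```text
time_s: 25.82
eef_pos: [0.5197, 0.0591, 0.0519]
ee_rot: [-0.122, -3.138, 0.002]
contact_force: [0.5, 1.4, 1.5]
grip_width: 0.0596
```

```bash
python3 -c "
from h import *
go([.532,.06,.0525],85.5)"
```

```text
yaw 85.5 tcp [0.5197 0.0591 0.0519] row [-0.0122  0.0019 -0.0006] turn 0.0007 j7 0.3 F [0.5 1.4 1.5] w 0.0596 t 25.8167
```

Request:
{"fn": "drive_tool", "kwargs": {
  "targets": [
    [-0.004,0,-0.0005,0,255],
    [-0.008,0,-0.0005,0,255],
    [-0.012,0,-0.0005,0,255],
    [-0.015,0,-0.0005,0,255],
    [-0.018,0,-0.0005,0,255],
    [-0.021,0,-0.001,0,255],
    [-0.024,0,-0.002,0,255],
    [-0.027,0,-0.003,0,255],
    [-0.027,0,-0.003,0,255]
  ],
  "newtons": 10
}}

```text
time_s: 26.57
eef_pos: [0.548, 0.058, 0.0552]
ee_rot: [-0.123, -3.139, 0.001]
contact_force: [-3.4, -0.5, -1.2]
grip_width: 0.06
```

```bash
cat > cup.py <<'E'
from h import *
import sys
go([.5,.06,.0525],85.5)
C=cam('wrist'); im=optics.read_camera('wrist'); cv2.imwrite('pics/'+sys.argv[1],im[:,:,::-1])
print(optics.spot_in('wrist','cup_center')[:1])
print(optics.read_camera('scene').shape,[ (d['rect'],d['p']) for d in optics.spot_in('scene','cup_center')[:1]])
E
python3 cup.py c1.png
```

```text
yaw 85.5 tcp [0.548  0.058  0.0552] row [ 0.048  -0.0018  0.0027] turn 0.0004 j7 0.38 F [-3.4 -0.5 -1.2] w 0.06 t 26.5667
[{'rect': [227.1, 154.6, 407.2, 359.8], 'p': 0.56}]
(400, 640, 3) [([329.8, 166.6, 355.3, 203.1], 0.61)]
```

Request:
{"fn": "drive_tool", "kwargs": {
  "targets": [
    [-0.004,0,-0.001,0,255],
    [-0.008,0,-0.002,0,255],
    [-0.012,0,-0.003,0,255],
    [-0.016,0,-0.0035,0,255],
    [-0.02,0,-0.004,0,255],
    [-0.024,0,-0.004,0,255],
    [-0.028,0,-0.004,0,255],
    [-0.032,0,-0.004,0,255],
    [-0.036,0,-0.0035,0,255],
    [-0.039,0,-0.003,0,255],
    [-0.039,0,-0.003,0,255]
  ]
}}

```text
time_s: 27.68
eef_pos: [0.5877, 0.0556, 0.0582]
ee_rot: [0.123, 3.138, 0.001]
contact_force: [-2.2, -0.5, -0.6]
grip_width: 0.06
```

```bash
python3 cup.py c2.png; python3 - <<'E'
from h import *
a=cv2.imread('pics/c2.png'); s=optics.read_camera('scene')[:,:,::-1]
c=np.zeros((600,800,3),'uint8'); c[:300,:480]=cv2.resize(a,(480,300)); c[305:600,:480]=cv2.resize(s[130:278,260:500],(480,295),interpolation=3)
cv2.imwrite('pics/m3.png',c)
E
```

```text
yaw 85.5 tcp [0.5877 0.0556 0.0582] row [ 0.0878 -0.0025  0.0056] turn 0.0003 j7 0.49 F [-2.2 -0.5 -0.6] w 0.06 t 27.6833
[{'rect': [224.8, 101.4, 415.5, 340.7], 'p': 0.87}]
(400, 640, 3) [([333.2, 184.9, 358.4, 204.8], 0.78)]
```

View pics/m3.png

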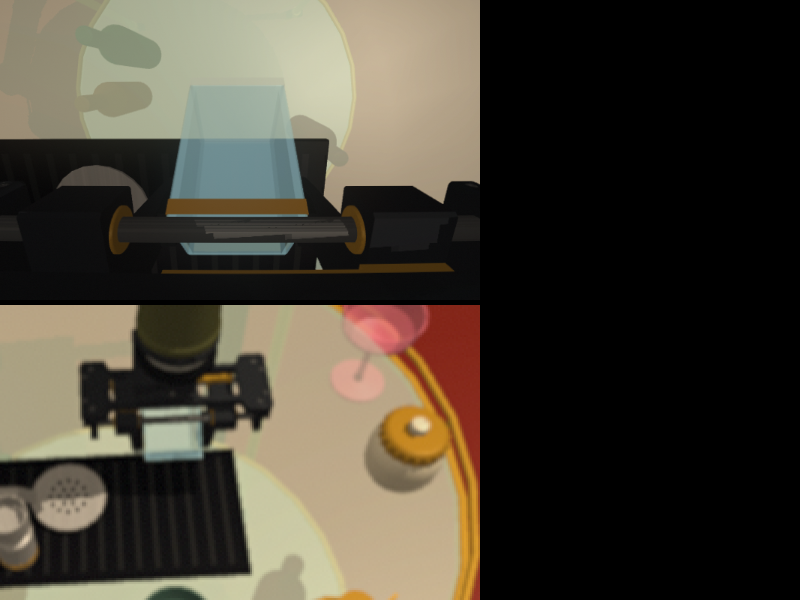

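Request:
{"fn": "drive_tool", "kwargs": {
  "targets": [
    [-0.0045,0,0.001,0,255],
    [-0.009,0,0.003,0,255],
    [-0.0135,0,0.005,0,255],
    [-0.018,0,0.007,0,255],
    [-0.022,0,0.009,0,255],
    [-0.026,0,0.0115,0,255],
    [-0.026,0,0.0115,0,255]
  ]
}}

```text
time_s: 28.52
eef_pos: [0.6134, 0.0534, 0.046]
ee_rot: [0.123, 3.139, 0.001]
contact_force: [-0.3, 0.3, -1.0]
grip_width: 0.06
```

```bash
python3 cup.py c3.png
```

```text
yaw 85.5 tcp [0.6134 0.0534 0.046 ] row [ 0.1136 -0.0023 -0.0065] turn 0.0002 j7 0.54 F [-0.3  0.3 -1. ] w 0.06 t 28.5167
[]
(400, 640, 3) [([335.8, 197.5, 358.9, 221.0], 0.63)]
```

Request:
{"fn": "drive_tool", "kwargs": {
  "targets": [
    [-0.004,0,0.003,0,255],
    [-0.0075,0,0.0065,0,255],
    [-0.011,0,0.01,0,255],
    [-0.014,0,0.014,0,255],
    [-0.017,0,0.018,0,255],
    [-0.0195,0,0.0225,0,255],
    [-0.021,0,0.0255,0,255],
    [-0.021,0,0.0255,0,255]
  ]
}}

```text
time_s: 29.38
eef_pos: [0.6343, 0.0516, 0.0205]
ee_rot: [0.123, 3.139, 0.0]
contact_force: [-0.1, 0.2, -1.8]
grip_width: 0.06
```

```bash
python3 cup.py c4.png; python3 - <<'E'
from h import *
C=cam('wrist'); s=status.observe(); M=Ro.from_rotvec(s['ee_rot']).as_matrix()
# predicted: base top edge rows for tilt th (base 70.6 toward +tool x)
for a in (60,70,80,90):
    t=np.radians(a); R=[]
    for L in (-70.6,24.4):
        for k in (30,-30):
            x=-(L*np.sin(t)-k*np.cos(t)); z=L*np.cos(t)+k*np.sin(t)
            R.append(w2p(C,s['eef_pos']+M@np.array([x,0,-18.7-z])/1e3)[0].round().tolist())
    print(a,R)
g=cv2.cvtColor(cv2.imread('pics/c4.png'),cv2.COLOR_BGR2GRAY)[:, 290:340].mean(1); d=np.abs(np.diff(cv2.GaussianBlur(g[:,None],(1,3),0)[:,0])); print([(i,round(d[i],1)) for i in range(1,260) if d[i]>3])
E
```

```text
yaw 85.5 tcp [0.6343 0.0516 0.0205] row [ 0.1346 -0.0022 -0.0321] turn 0.0003 j7 0.57 F [-0.1  0.2 -1.8] w 0.06 t 29.3833
[{'rect': [214.3, 75.0, 418.7, 357.6], 'p': 0.93}]
(400, 640, 3) [([332.3, 213.8, 359.7, 234.6], 0.71)]
60 [[313.0, 85.0], [314.0, 146.0], [313.0, 341.0], [314.0, 320.0]]
70 [[313.0, 81.0], [314.0, 129.0], [313.0, 354.0], [314.0, 308.0]]
80 [[313.0, 84.0], [314.0, 114.0], [313.0, 362.0], [314.0, 295.0]]
90 [[312.0, 96.0], [314.0, 100.0], [313.0, 367.0], [314.0, 283.0]]
[(74, np.float64(4.7)), (75, np.float64(7.0)), (76, np.float64(3.1)), (97, np.float64(3.0)), (98, np.float64(11.5)), (99, np.float64(18.4)), (100, np.float64(13.9)), (102, np.float64(8.6)), (103, np.float64(9.3)), (104, np.float64(4.8)), (106, np.float64(4.0)), (107, np.float64(8.1)), (108, np.float64(11.2)), (109, np.float64(8.5)), (120, np.float64(8.4)), (121, np.float64(13.1)), (122, np.float64(8.9))]
```

```bash
python3 - <<'E'
from h import *
c=optics.calibration('wrist'); T=np.linalg.inv(c['tool_from_camera']); C=(c['intrinsics'],np.array([c['k1'],0,0,0,0]),T[:3,:3],T[:3,3])
for a in (0,30,40,50,60,70,80,85,90,95,100):
    t=np.radians(a); R=[]
    for L in (-70.6,-62.6,24.4):
        for k in (30,-30):
            x=-(L*np.sin(t)-k*np.cos(t)); z=L*np.cos(t)+k*np.sin(t)
            R.append(w2p(C,np.array([x,0,-18.7-z])/1e3)[0].round()[1])
    print(a,R)
for f in ('c1','c2','c3','c4'):
    g=cv2.cvtColor(cv2.imread(f'pics/{f}.png'),cv2.COLOR_BGR2GRAY)[:, 290:340].mean(1); print(f,[int(v) for v in g[60:284:4]])
E
```

```text
0 [np.float64(170.0), np.float64(259.0), np.float64(173.0), np.float64(264.0), np.float64(222.0), np.float64(368.0)]
30 [np.float64(120.0), np.float64(200.0), np.float64(128.0), np.float64(209.0), np.float64(283.0), np.float64(352.0)]
40 [np.float64(105.0), np.float64(181.0), np.float64(117.0), np.float64(191.0), np.float64(305.0), np.float64(342.0)]
50 [np.float64(93.0), np.float64(163.0), np.float64(108.0), np.float64(175.0), np.float64(324.0), np.float64(331.0)]
60 [np.float64(85.0), np.float64(146.0), np.float64(103.0), np.float64(159.0), np.float64(341.0), np.float64(320.0)]
70 [np.float64(81.0), np.float64(129.0), np.float64(102.0), np.float64(144.0), np.float64(354.0), np.float64(308.0)]
80 [np.float64(84.0), np.float64(114.0), np.float64(109.0), np.float64(130.0), np.float64(362.0), np.float64(295.0)]
85 [np.float64(88.0), np.float64(107.0), np.float64(115.0), np.float64(124.0), np.float64(365.0), np.float64(289.0)]
90 [np.float64(96.0), np.float64(100.0), np.float64(124.0), np.float64(118.0), np.float64(367.0), np.float64(283.0)]
95 [np.float64(106.0), np.float64(95.0), np.f
[... 609 characters left out ...]
, 164, 164, 155, 136, 133, 133, 133, 132, 132, 132, 132, 132, 132, 132, 131, 131, 131, 131, 131, 130, 130, 130, 120, 79, 79, 78, 78]
c3 [191, 191, 191, 191, 196, 196, 196, 196, 174, 174, 177, 174, 173, 173, 173, 173, 173, 173, 173, 173, 173, 173, 147, 147, 160, 160, 160, 160, 160, 161, 161, 161, 161, 161, 161, 161, 161, 161, 161, 161, 162, 162, 162, 162, 163, 163, 163, 163, 163, 163, 163, 163, 163, 163, 163, 163]
c4 [203, 203, 203, 203, 218, 218, 218, 219, 219, 219, 184, 190, 183, 159, 159, 160, 194, 194, 193, 193, 193, 193, 193, 193, 193, 193, 193, 192, 192, 192, 192, 192, 192, 192, 192, 192, 191, 191, 191, 191, 190, 190, 190, 190, 189, 189, 189, 188, 188, 188, 187, 186, 186, 185, 187, 186]
```

Request:
{"fn": "drive_tool", "kwargs": {
  "targets": [
    [0,0,0.0015,0,255],
    [0,0,0.0025,0,255],
    [0,0,0.0035,0,255],
    [0,0,0.0035,0,255]
  ]
}}

```text
time_s: 29.92
eef_pos: [0.6344, 0.0518, 0.0181]
ee_rot: [0.122, 3.138, 0.0]
contact_force: [2.0, -0.3, 1.4]
grip_width: 0.0601
```

Request:
{"fn": "drive_tool", "kwargs": {
  "targets": [
    [0,0,0.0005,0,255],
    [0,0,0.001,0,255],
    [0,0,0.001,0,82],
    [0,0,0.001,0,78],
    [0,0,0.001,0,70],
    [0,0,0.001,0,55],
    [0,0,0.001,0,40],
    [0,0,0.001,0,40],
    [0.015,0,0.001,0,40],
    [0.035,0,0.001,0,40],
    [0.056,0,0.001,0,40],
    [0.056,0,0.001,0,40]
  ],
  "newtons": 4
}}

```text
time_s: 30.92
eef_pos: [0.5732, 0.0565, 0.0166]
ee_rot: [-0.117, -3.134, 0.001]
contact_force: [-1.3, 0.4, 0.2]
grip_width: 0.0746
```

```bash
python3 cup.py c5.png; python3 - <<'E'
from h import *
g=cv2.cvtColor(cv2.imread(f'pics/c5.png'),cv2.COLOR_BGR2GRAY)[:, 290:340].mean(1); print([int(v) for v in g[100:290:3]])
c=optics.calibration('wrist'); T=np.linalg.inv(c['tool_from_camera']); C=(c['intrinsics'],np.array([c['k1'],0,0,0,0]),T[:3,:3],T[:3,3])
for x in (10,14,18): print(x,[w2p(C,np.array([x-d,0,-18.7-k])/1e3)[0].round()[1] for d in (0,8) for k in (30,-30)])
E
```

```text
yaw 85.7 tcp [0.5732 0.0565 0.0166] row [ 0.0734 -0.002  -0.0355] turn 0.0042 j7 0.41 F [-1.3  0.4  0.2] w 0.0746 t 30.9167
[{'rect': [226.9, 224.3, 405.8, 363.2], 'p': 0.87}]
(400, 640, 3) [([330.9, 191.2, 359.6, 238.4], 0.59)]
[166, 166, 166, 166, 166, 166, 166, 166, 166, 166, 165, 165, 165, 165, 165, 164, 164, 164, 164, 163, 163, 163, 163, 162, 162, 161, 161, 161, 161, 160, 160, 159, 159, 159, 158, 158, 157, 157, 156, 156, 156, 155, 148, 122, 82, 79, 79, 77, 77, 76, 76, 76, 75, 75, 75, 74, 74, 74, 74, 74, 85, 86, 88, 48]
10 [np.float64(284.0), np.float64(223.0), np.float64(305.0), np.float64(238.0)]
14 [np.float64(273.0), np.float64(216.0), np.float64(294.0), np.float64(230.0)]
18 [np.float64(262.0), np.float64(208.0), np.float64(284.0), np.float64(223.0)]
```

Request:
{"fn": "drive_tool", "kwargs": {
  "targets": [
    [-0.003,0,0,0,60],
    [-0.003,0,0,0,75],
    [-0.003,0,0,0,255],
    [-0.003,0,0,0,255],
    [-0.003,0,0,0,255],
    [-0.003,0,0,0,255]
  ],
  "newtons": 4
}}

```text
time_s: 31.62
eef_pos: [0.581, 0.0558, 0.0167]
ee_rot: [0.122, 3.139, 0.0]
contact_force: [0.5, -0.3, -0.7]
grip_width: 0.0601
```

Request:
{"fn": "drive_tool", "kwargs": {
  "targets": [
    [-0.003,0,-0.007,0,255],
    [-0.006,0,-0.014,0,255],
    [-0.01,0,-0.02,0,255],
    [-0.015,0,-0.026,0,255],
    [-0.02,0,-0.032,0,255],
    [-0.026,0,-0.037,0,255],
    [-0.032,0,-0.041,0,255],
    [-0.0385,0,-0.0455,0,255],
    [-0.045,0,-0.049,0,255],
    [-0.052,0,-0.052,0,255],
    [-0.052,0,-0.052,0,255]
  ],
  "newtons": 4
}}

```text
time_s: 32.53
eef_pos: [0.6348, 0.0518, 0.0693]
ee_rot: [0.124, 3.137, 0.001]
contact_force: [0.7, 0.4, -2.3]
grip_width: 0.0597
```

```bash
cat > c2.py <<'E'
import sys,subprocess
subprocess.run(['python3','cup.py',sys.argv[1]])
from h import *
im=cv2.imread('pics/'+sys.argv[1])
g=cv2.cvtColor(im,cv2.COLOR_BGR2GRAY)[:, 290:340].mean(1); d=np.abs(np.diff(g)); print([(i,int(d[i])) for i in range(288) if d[i]>4 and d[i]==d[max(0,i-3):i+4].max()])
hsv=cv2.cvtColor(im,cv2.COLOR_BGR2HSV); b=((hsv[...,0]>10)&(hsv[...,0]<26)&(hsv[...,1]>120)&(hsv[...,2]>60)); b[:, :240]=0; b[:,390:]=0; b[300:]=0; y,x=np.nonzero(b); print('gold',len(y),(x.min(),x.max(),y.min(),y.max()) if len(y) else '')
c=optics.calibration('wrist'); T=np.linalg.inv(c['tool_from_camera']); C=(c['intrinsics'],np.array([c['k1'],0,0,0,0]),T[:3,:3],T[:3,3])
for a in (0,20,40,60,80,90,100):
    t=np.radians(a); R=[]
    for L in (-13,82): # L along mouth dir
        for k in (30,-30):
            # lying: mouth dir -x tool ; tilt mouth down; k: normal initially up -> u(-x)
            x=-(L*np.cos(t)+k*np.sin(t)); up=-L*np.sin(t)+k*np.cos(t)
            R.append(int(w2p(C,np.array([x,0,-18.7-up])/1e3)[0][1]))
    print(a,R)
E
python3 c2.py c6.png
```

```text
yaw 85.5 tcp [0.6348 0.0518 0.0693] row [ 0.1351 -0.0025  0.0165] turn -0.0007 j7 0.61 F [ 0.7  0.4 -2.3] w 0.0597 t 32.5333
[{'rect': [225.8, 207.9, 409.9, 362.6], 'p': 0.61}]
(400, 640, 3) [([333.8, 200.3, 363.4, 249.5], 0.88)]
[(107, 100), (167, 9), (208, 94), (256, 28), (264, 76), (283, 39)]
gold 0 
0 [275, 217, 478, 368]
20 [309, 203, 422, 319]
40 [335, 194, 369, 273]
60 [348, 193, 319, 229]
80 [350, 203, 273, 187]
90 [347, 211, 251, 166]
100 [341, 223, 229, 146]
```

Request:
{"fn": "drive_tool", "kwargs": {
  "targets": [
    [0.01,0,0,0,255],
    [0.03,0,0,0,255],
    [0.055,0,0,0,255],
    [0.08,0,0,0,255],
    [0.105,0,0,0,255],
    [0.13,0,0.005,0,255],
    [0.15,0,0.015,0,255],
    [0.162,0,0.025,0,255],
    [0.166,0,0.033,0,255],
    [0.167,0,0.037,0,255],
    [0.167,0,0.037,0,255]
  ],
  "newtons": 6
}}

```text
time_s: 33.65
eef_pos: [0.4656, 0.065, 0.0312]
ee_rot: [-0.12, -3.138, 0.001]
contact_force: [0.8, 0.1, -0.5]
grip_width: 0.0598
```

```bash
python3 c2.py c7.png; python3 - <<'E'
from h import *
a=cv2.imread('pics/c7.png'); s=optics.read_camera('scene')[:,:,::-1]; b=cv2.imread('pics/c6.png')
c=np.zeros((600,800,3),'uint8'); c[:250,:400]=cv2.resize(a,(400,250)); c[:250,400:]=cv2.resize(b,(400,250)); c[255:600,:480]=cv2.resize(s[130:268,260:452],(480,345),interpolation=3)
cv2.imwrite('pics/m4.png',c)
E
```

```text
yaw 85.6 tcp [0.4656 0.065  0.0312] row [-0.0346 -0.0023 -0.0214] turn 0.0019 j7 0.0 F [ 0.8  0.1 -0.5] w 0.0598 t 33.65
[{'rect': [227.3, 206.3, 407.8, 359.8], 'p': 0.6}]
(400, 640, 3) [([331.1, 145.3, 354.1, 191.6], 0.72)]
[(2, 7), (208, 10), (258, 9), (264, 19), (283, 15)]
gold 0 
0 [275, 217, 478, 368]
20 [309, 203, 422, 319]
40 [335, 194, 369, 273]
60 [348, 193, 319, 229]
80 [350, 203, 273, 187]
90 [347, 211, 251, 166]
100 [341, 223, 229, 146]
```

```bash
cat > c3.py <<'E'
from h import *
s=status.observe(); M=Ro.from_rotvec(s['ee_rot']).as_matrix(); C=cam('scene'); im=optics.read_camera('scene')
print([(np.round(d['rect']).tolist(),d['p']) for d in optics.spot_in('scene','cup_center')[:1]], s['eef_pos'].round(4), s['contact_force'].round(1))
for a in (0,10,20,30,40,50,60,70,80,90):
    t=np.radians(a); P=[]
    for L in (-13,82):
        for k in (30,-30):
            for y in (-30,30): P.append(s['eef_pos']+M@np.array([-(L*np.cos(t)+k*np.sin(t)),y,-18.7-(-L*np.sin(t)+k*np.cos(t))])/1e3)
    q=w2p(C,P); print(a,q.min(0).round().tolist(),q.max(0).round().tolist(),"lip z",round(1e3*min(p[2] for p in P)))
hsv=cv2.cvtColor(im,cv2.COLOR_RGB2HSV); b=((hsv[...,0]>10)&(hsv[...,0]<26)&(hsv[...,1]>110)&(hsv[...,2]>60)); b[:, :315]=0; b[:,375:]=0; b[:130]=0; b[285:]=0
n,l,st,ce=cv2.connectedComponentsWithStats(b.astype('uint8')); print('gold',[(x[:5].tolist()) for x in st[1:] if x[4]>12])
E
python3 c3.py
```

```text
[([331.0, 146.0, 357.0, 191.0], 0.7)] [0.467  0.0649 0.032 ] [ 0.7 -0.7 -2.4]
0 [328.0, 144.0] [357.0, 193.0] lip z 21
10 [328.0, 145.0] [357.0, 194.0] lip z 7
20 [328.0, 147.0] [357.0, 194.0] lip z -5
30 [328.0, 149.0] [356.0, 193.0] lip z -16
40 [328.0, 151.0] [356.0, 193.0] lip z -25
50 [328.0, 149.0] [355.0, 194.0] lip z -31
60 [328.0, 147.0] [355.0, 194.0] lip z -35
70 [328.0, 146.0] [355.0, 193.0] lip z -37
80 [328.0, 144.0] [355.0, 190.0] lip z -35
90 [328.0, 143.0] [355.0, 187.0] lip z -31
gold [[351, 130, 17, 5, 63], [330, 172, 27, 4, 59]]
```

Request:
{"fn": "drive_tool", "kwargs": {
  "targets": [
    [0,0,0.002,0,255],
    [0,0,0.004,0,255],
    [0,0,0.006,0,255],
    [0,0,0.007,0,255],
    [0,0,0.007,0,255]
  ]
}}

```text
time_s: 34.42
eef_pos: [0.466, 0.0648, 0.0244]
ee_rot: [-0.122, -3.139, 0.0]
contact_force: [0.1, 0.1, -1.7]
grip_width: 0.0599
```

Request:
{"fn": "drive_tool", "kwargs": {
  "targets": [
    [0,0,0.0015,0,255],
    [0,0,0.003,0,255],
    [0,0,0.003,0,255]
  ]
}}

```text
time_s: 34.67
eef_pos: [0.4661, 0.0648, 0.0215]
ee_rot: [-0.122, -3.139, 0.0]
contact_force: [0.8, -0.5, -2.6]
grip_width: 0.0601
```

Request:
{"fn": "drive_tool", "kwargs": {
  "targets": [
    [0,0,0.0015,0,255],
    [0,0,0.003,0,255],
    [0,0,0.004,0,255],
    [0,0,0.004,0,255]
  ]
}}

```text
time_s: 35.0
eef_pos: [0.4661, 0.0648, 0.0175]
ee_rot: [-0.122, -3.139, 0.0]
contact_force: [-0.6, 0.2, -1.9]
grip_width: 0.06
```

Request:
{"fn": "drive_tool", "kwargs": {
  "targets": [
    [0,0,0.0015,0,255],
    [0,0,0.003,0,255],
    [0,0,0.003,0,255]
  ]
}}

```text
time_s: 35.25
eef_pos: [0.4661, 0.0648, 0.0144]
ee_rot: [-0.122, -3.139, 0.0]
contact_force: [1.6, 0.6, -1.6]
grip_width: 0.0598
```

Request:
{"fn": "drive_tool", "kwargs": {
  "targets": [
    [-0.004,0,0.001,0,255],
    [-0.008,0,0.002,0,255],
    [-0.012,0,0.002,0,255],
    [-0.016,0,0.002,0,255],
    [-0.02,0,0.002,0,255],
    [-0.022,0,0.002,0,255],
    [-0.022,0,0.002,0,255]
  ],
  "newtons": 5
}}

```text
time_s: 35.83
eef_pos: [0.4889, 0.063, 0.0127]
ee_rot: [0.124, 3.138, 0.001]
contact_force: [-0.3, -0.7, -1.7]
grip_width: 0.0601
```

Request:
{"fn": "drive_tool", "kwargs": {
  "targets": [
    [-0.001,0,0,0,255],
    [-0.002,0,0,0,255],
    [-0.002,0,0,0,255]
  ]
}}

```text
time_s: 36.08
eef_pos: [0.4902, 0.0629, 0.0127]
ee_rot: [0.122, 3.139, 0.0]
contact_force: [-0.2, -0.6, -2.4]
grip_width: 0.06
```

Request:
{"fn": "drive_tool", "kwargs": {
  "targets": [
    [-0.001,0,0,0,255],
    [-0.002,0,0,0,255],
    [-0.002,0,0,0,255]
  ]
}}

```text
time_s: 36.33
eef_pos: [0.4914, 0.0629, 0.0127]
ee_rot: [-0.122, -3.138, -0.0]
contact_force: [-1.5, 0.3, -1.5]
grip_width: 0.0599
```

Request:
{"fn": "drive_tool", "kwargs": {
  "targets": [
    [-0.002,0,0,0,255],
    [-0.003,0,-0.002,0,255],
    [-0.004,0,-0.0035,0,255],
    [-0.005,0,-0.007,0,255],
    [-0.007,0,-0.0105,0,255],
    [-0.0085,0,-0.014,0,255],
    [-0.0085,0,-0.014,0,255]
  ]
}}

```text
time_s: 36.92
eef_pos: [0.5014, 0.0622, 0.0275]
ee_rot: [0.123, 3.138, 0.001]
contact_force: [-2.0, 0.5, 0.7]
grip_width: 0.0598
```

```bash
python3 c2.py c8.png
```

```text
yaw 85.5 tcp [0.5014 0.0622 0.0275] row [ 0.0012 -0.0022 -0.025 ] turn 0.0002 j7 0.16 F [-2.   0.5  0.7] w 0.0598 t 36.9167
[{'rect': [225.9, 195.0, 410.3, 361.3], 'p': 0.61}]
(400, 640, 3) [([330.3, 158.3, 353.8, 201.0], 0.82)]
[(194, 7), (270, 7), (279, 21)]
gold 0 
0 [275, 217, 478, 368]
20 [309, 203, 422, 319]
40 [335, 194, 369, 273]
60 [348, 193, 319, 229]
80 [350, 203, 273, 187]
90 [347, 211, 251, 166]
100 [341, 223, 229, 146]
```

Request:
{"fn": "drive_tool", "kwargs": {
  "targets": [
    [-0.002,0,-0.003,0,255],
    [-0.0042,0,-0.0062,0,255],
    [-0.0065,0,-0.0092,0,255],
    [-0.009,0,-0.0122,0,255],
    [-0.0115,0,-0.015,0,255],
    [-0.0142,0,-0.0178,0,255],
    [-0.017,0,-0.0204,0,255],
    [-0.02,0,-0.0228,0,255],
    [-0.023,0,-0.0252,0,255],
    [-0.026,0,-0.0274,0,255],
    [-0.0292,0,-0.0295,0,255],
    [-0.0325,0,-0.0315,0,255]
  ]
}}

```text
time_s: 38.12
eef_pos: [0.5333, 0.0595, 0.0584]
ee_rot: [-0.122, -3.139, -0.0]
contact_force: [-1.3, 1.3, -3.3]
grip_width: 0.0596
```

```bash
python3 c2.py c9.png; python3 c3.py
```

```text
yaw 85.5 tcp [0.5333 0.0595 0.0584] row [ 0.0333 -0.0021  0.0059] turn 0.0007 j7 0.35 F [-1.3  1.3 -3.3] w 0.0596 t 38.1167
[{'rect': [227.3, 179.1, 409.4, 357.3], 'p': 0.65}]
(400, 640, 3) [([331.1, 164.3, 354.9, 207.5], 0.92)]
[(180, 12), (254, 5), (259, 4)]
gold 0 
0 [275, 217, 478, 368]
20 [309, 203, 422, 319]
40 [335, 194, 369, 273]
60 [348, 193, 319, 229]
80 [350, 203, 273, 187]
90 [347, 211, 251, 166]
100 [341, 223, 229, 146]
[([333.0, 165.0, 355.0, 206.0], 0.8)] [0.5335 0.0597 0.0583] [-1.3  1.  -1.3]
0 [330.0, 159.0] [362.0, 212.0] lip z 47
10 [330.0, 161.0] [361.0, 212.0] lip z 33
20 [329.0, 163.0] [361.0, 212.0] lip z 21
30 [329.0, 165.0] [360.0, 210.0] lip z 10
40 [329.0, 166.0] [360.0, 212.0] lip z 1
50 [329.0, 164.0] [359.0, 212.0] lip z -5
60 [329.0, 162.0] [358.0, 212.0] lip z -9
70 [329.0, 160.0] [358.0, 210.0] lip z -10
80 [329.0, 159.0] [358.0, 208.0] lip z -9
90 [329.0, 158.0] [358.0, 204.0] lip z -5
gold [[355, 143, 18, 7, 95], [331, 204, 29, 4, 89]]
```

Request:
{"fn": "drive_tool", "kwargs": {
  "targets": [
    [-0.0035,0,-0.0015,0,255],
    [-0.007,0,-0.003,0,255],
    [-0.0105,0,-0.0045,0,255],
    [-0.014,0,-0.0055,0,255],
    [-0.0175,0,-0.0065,0,255],
    [-0.021,0,-0.0075,0,255],
    [-0.025,0,-0.0083,0,255],
    [-0.0285,0,-0.009,0,255],
    [-0.032,0,-0.0095,0,255],
    [-0.036,0,-0.01,0,255],
    [-0.04,0,-0.01,0,255],
    [-0.043,0,-0.01,0,255]
  ]
}}

```text
time_s: 39.42
eef_pos: [0.5768, 0.0561, 0.0683]
ee_rot: [0.123, 3.138, 0.0]
contact_force: [0.2, 0.1, -0.8]
grip_width: 0.06
```

```bash
python3 c2.py c10.png; python3 c3.py|tail -4
```

```text
yaw 85.5 tcp [0.5768 0.0561 0.0683] row [ 0.0769 -0.0022  0.0157] turn 0.0004 j7 0.48 F [ 0.2  0.1 -0.8] w 0.06 t 39.4167
[{'rect': [234.1, 184.7, 403.7, 352.3], 'p': 0.88}]
(400, 640, 3) [([335.0, 177.3, 359.2, 220.2], 0.73)]
[(186, 14)]
gold 0 
0 [275, 217, 478, 368]
20 [309, 203, 422, 319]
40 [335, 194, 369, 273]
60 [348, 193, 319, 229]
80 [350, 203, 273, 187]
90 [347, 211, 251, 166]
100 [341, 223, 229, 146]
70 [330.0, 173.0] [361.0, 224.0] lip z -1
80 [330.0, 172.0] [361.0, 221.0] lip z 1
90 [330.0, 171.0] [361.0, 218.0] lip z 5
gold [[358, 156, 17, 7, 88], [332, 217, 29, 5, 87]]
```

Request:
{"fn": "drive_tool", "kwargs": {
  "targets": [
    [0,0,0,0,255],
    [0,0,-0.008,0,255],
    [0,0,-0.018,0,255],
    [-0.005,0,-0.022,0,255],
    [-0.015,0,-0.022,0,255],
    [-0.028,0,-0.022,0,255],
    [-0.036,0,-0.022,0,255],
    [-0.04,0,-0.02,0,255],
    [-0.04,0,-0.016,0,255],
    [-0.04,0,-0.012,0,255],
    [-0.04,0,-0.01,0,255],
    [-0.04,0,-0.01,0,255]
  ],
  "newtons": 12
}}

```text
time_s: 40.72
eef_pos: [0.6146, 0.0531, 0.0774]
ee_rot: [-0.121, -3.137, 0.001]
contact_force: [-0.1, -0.8, -1.5]
grip_width: 0.0599
```

```bash
python3 c2.py c11.png|head -4
```

```text
yaw 85.6 tcp [0.6146 0.0531 0.0774] row [ 0.1148 -0.0019  0.0251] turn 0.0015 j7 0.59 F [-0.1 -0.8 -1.5] w 0.0599 t 40.7167
[{'rect': [233.9, 183.9, 400.7, 353.3], 'p': 0.74}]
(400, 640, 3) [([335.3, 185.6, 360.5, 235.5], 0.63)]
[(139, 76), (184, 99), (195, 10)]
```

Request:
{"fn": "drive_tool", "kwargs": {
  "targets": [
    [-0.001,0,0.002,0,255],
    [-0.002,0,0.004,0,255],
    [-0.002,0,0.006,0,255],
    [-0.002,0,0.0075,0,255],
    [-0.002,0,0.0075,0,255]
  ],
  "newtons": 5
}}

```text
time_s: 41.33
eef_pos: [0.6174, 0.0529, 0.0702]
ee_rot: [-0.122, -3.138, 0.0]
contact_force: [0.2, -0.2, -1.5]
grip_width: 0.0602
```

Request:
{"fn": "drive_tool", "kwargs": {
  "targets": [
    [-0.001,0,0.0015,0,255],
    [-0.003,0,0.002,0,255],
    [-0.006,0,0.0025,0,255],
    [-0.009,0,0.003,0,255],
    [-0.012,0,0.0035,0,255],
    [-0.015,0,0.004,0,255],
    [-0.018,0,0.0045,0,255],
    [-0.021,0,0.005,0,255],
    [-0.024,0,0.005,0,255],
    [-0.027,0,0.005,0,255],
    [-0.029,0,0.005,0,255],
    [-0.029,0,0.005,0,255]
  ]
}}

```text
time_s: 42.33
eef_pos: [0.647, 0.0507, 0.0654]
ee_rot: [0.122, 3.139, 0.0]
contact_force: [-0.5, 0.9, -1.3]
grip_width: 0.0602
```

```bash
python3 c2.py c12.png|head -4;  python3 c3.py|tail -4
```

```text
yaw 85.5 tcp [0.647  0.0507 0.0654] row [ 0.1473 -0.0022  0.0129] turn 0.0005 j7 0.64 F [-0.5  0.9 -1.3] w 0.0602 t 42.3333
[{'rect': [233.0, 189.2, 400.2, 362.1], 'p': 0.89}]
(400, 640, 3) [([334.8, 208.6, 362.4, 247.2], 0.56)]
[(87, 143), (168, 5), (188, 34), (201, 34), (210, 22)]
70 [332.0, 200.0] [364.0, 254.0] lip z -3
80 [332.0, 199.0] [364.0, 250.0] lip z -2
90 [332.0, 199.0] [364.0, 246.0] lip z 2
gold [[366, 186, 9, 7, 42], [334, 245, 29, 4, 74]]
```

Request:
{"fn": "drive_tool", "kwargs": {
  "targets": [
    [0,0,0.001,0,255],
    [0,0,0.002,0,255],
    [0,0,0.002,0,255]
  ]
}}

```text
time_s: 42.88
eef_pos: [0.648, 0.0507, 0.0647]
ee_rot: [0.123, 3.136, 0.0]
contact_force: [2.2, -1.0, 4.2]
grip_width: 0.0598
```

Request:
{"fn": "drive_tool", "kwargs": {
  "targets": [
    [0,0,0.001,0,255],
    [0,0,0.002,0,255],
    [0,0,0.002,0,255]
  ]
}}

```text
time_s: 43.13
eef_pos: [0.6486, 0.0506, 0.063]
ee_rot: [0.123, 3.135, 0.001]
contact_force: [2.0, -1.1, 5.6]
grip_width: 0.0601
```

```bash
python3 c2.py c13.png|head -4
```

```text
yaw 85.5 tcp [0.6486 0.0506 0.063 ] row [ 0.149  -0.0023  0.0099] turn 0.0001 j7 0.64 F [ 2.  -1.1  5.6] w 0.0601 t 43.1333
[{'rect': [232.2, 185.3, 403.3, 361.2], 'p': 0.71}]
(400, 640, 3) [([334.4, 206.9, 362.8, 248.6], 0.79)]
[(83, 103), (169, 8), (186, 46), (208, 46), (216, 22)]
```

Request:
{"fn": "drive_tool", "kwargs": {
  "targets": [
    [0,0,0,0,255],
    [0,0,0.001,0,255],
    [0,0,0.001,0,255]
  ],
  "newtons": 3
}}

```text
time_s: 43.58
eef_pos: [0.647, 0.0507, 0.0609]
ee_rot: [0.122, 3.138, 0.0]
contact_force: [1.5, -1.6, 2.7]
grip_width: 0.0602
```

```bash
python3 c2.py c14.png|head -4; python3 - <<'E'
from h import *
# model upright: rows of base edges as function of d (base top height above grip = 95-d)
c=optics.calibration('wrist'); T=np.linalg.inv(c['tool_from_camera']); C=(c['intrinsics'],np.array([c['k1'],0,0,0,0]),T[:3,:3],T[:3,3])
for a in (75,80,85,90,95):
  t=np.radians(a)
  for q in (14,18,22): print(a,q,[int(w2p(C,np.array([-(L*np.cos(t)-30*np.sin(t)),0,-18.7-(-L*np.sin(t)-30*np.cos(t))])/1e3)[0][1]) for L in (-q,8-q,95-q)])
E
```

```text
yaw 85.5 tcp [0.647  0.0507 0.0609] row [ 0.1473 -0.0022  0.0083] turn 0.0006 j7 0.64 F [ 1.5 -1.6  2.7] w 0.0602 t 43.5833
[{'rect': [233.1, 186.9, 403.7, 362.1], 'p': 0.8}]
(400, 640, 3) [([333.3, 210.0, 361.5, 248.5], 0.66)]
[(86, 109), (169, 8), (189, 34), (213, 46), (221, 23)]
75 14 [199, 199, 197]
75 18 [199, 199, 197]
75 22 [200, 199, 197]
80 14 [203, 201, 187]
80 18 [204, 202, 187]
80 22 [205, 203, 188]
85 14 [207, 203, 177]
85 18 [210, 205, 178]
85 22 [212, 207, 178]
90 14 [212, 206, 167]
90 18 [216, 209, 168]
90 22 [219, 212, 169]
95 14 [218, 209, 157]
95 18 [223, 214, 158]
95 22 [228, 218, 160]
```

Request:
{"fn": "drive_tool", "kwargs": {
  "targets": [
    [0,0,-0.001,0,82],
    [0,0,-0.001,0,78],
    [0,0,-0.001,0,70],
    [0,0,-0.001,0,55],
    [0,0,-0.001,0,40],
    [0,0,-0.001,0,30],
    [0,0,-0.001,0,30],
    [0,0,-0.015,0,30],
    [0,0,-0.045,0,30],
    [0,0,-0.08,0,30],
    [0,0,-0.115,0,30],
    [0,0,-0.12,0,30]
  ]
}}

```text
time_s: 44.78
eef_pos: [0.6498, 0.0529, 0.1884]
ee_rot: [0.122, 3.129, 0.007]
contact_force: [0.1, 0.9, 2.2]
grip_width: 0.0778
```

Request:
{"fn": "drive_tool", "kwargs": {
  "targets": [
    [0.04,0,-0.02,0,30],
    [0.08,0,-0.02,0,30],
    [0.12,0,-0.02,0,30],
    [0.15,0,-0.02,0,30],
    [0.17,0,-0.02,0,30],
    [0.17,0,-0.02,0,30],
    [0.17,0,-0.02,0,30]
  ]
}}

```text
time_s: 45.37
eef_pos: [0.4772, 0.0639, 0.2016]
ee_rot: [0.12, 3.138, -0.001]
contact_force: [0.8, -0.6, 1.3]
grip_width: 0.0777
```

```bash
python3 - <<'E'
from h import *
go([.5,0,.2])
a=optics.read_camera('wrist'); t=optics.read_camera('top'); s=optics.read_camera('scene')
def model(C,im):
    X=np.array([.997,-.078,0]);Y=np.array([.078,.997,0]); c=np.array([.647,.0507,0])
    for z,k in ((.006,(0,0,255)),(.101,(255,0,0))):
        P=w2p(C,[c+.03*(i*X+j*Y)+[0,0,z] for i,j in ((1,1),(1,-1),(-1,-1),(-1,1))]); print(P.round().tolist())
model(cam('scene'),s)
print([(n,[(np.round(d['rect']).tolist(),round(d['p'],2)) for d in optics.spot_in('scene',n)[:1]]) for n in ('cup_center','jigger_center','strainer_disc','mat')])
c=np.zeros((600,800,3),'uint8'); c[:250,:400]=cv2.resize(a,(400,250)); c[:250,400:]=cv2.resize(t[120:295,180:460],(400,250),interpolation=3); c[255:600,:640]=cv2.resize(s[160:290,220:461],(640,345),interpolation=3)
cv2.imwrite('pics/m5.png',c[:,:,::-1])
E
```

```text
yaw 85.6 tcp [0.4772 0.0639 0.2016] row [-0.0277 -0.062   0.0017] turn 0.0 j7 0.49 F [ 0.8 -0.6  1.3] w 0.0777 t 45.3667
[[361.0, 244.0], [334.0, 245.0], [332.0, 222.0], [358.0, 220.0]]
[[365.0, 223.0], [334.0, 225.0], [333.0, 199.0], [361.0, 198.0]]
[('cup_center', [([333.0, 205.0, 362.0, 250.0], 0.61)]), ('jigger_center', [([249.0, 227.0, 278.0, 263.0], 0.85)]), ('strainer_disc', [([244.0, 209.0, 316.0, 243.0], 0.8)]), ('mat', [([240.0, 202.0, 382.0, 272.0], 0.61)])]
```

View pics/m5.png

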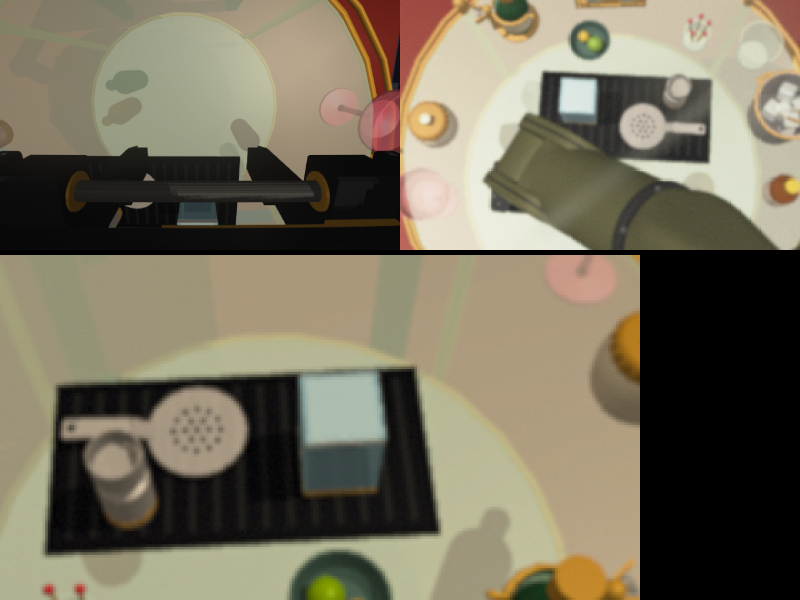

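```bash
python3 -c "
from plant import sign_off; print(sign_off())"
```

```text
the job is handed in; nothing more can be done
None
```

The job is handed in, at about 45.5 s of the 72 s allowed. All three things are on the mat.

- **Strainer:** I laid it flat and right way up first, with its disc and handle both over the mat. The handle end measured about 10 mm inside the mat's end.
- **Jigger:** I let it swing upright in a light grip and set it down on its deep mouth, with the gold band at the bottom.
- **Cup:** I tipped it onto its side against the mat's edge, then regripped it near the base. I turned it over and set it mouth-down, with the gold band on the mat and the whitish base on top.

In the last pictures, with the robot clear of everything, all three stand or lie on the mat and the bystanders that show look undisturbed. The cup's edges in the wrist picture just before release fitted an upright cup, and its edges in the last scene picture lie within a few pixels of where an upright cup's should be.

- **Disagreement:** the top and scene cameras differed by about 6 mm along x, and I used the mean.
- **False detections:** the trained networks gave some low-confidence ones, for example the ice bucket as the cup, and I rejected those against the pictures.
- **Limits:** the highest contact force I read at the end of any move was about 7 N. I did not log forces during the moves.

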